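# Centre-punch the hidden pilot hole of a locker lock plate

## Robot

A 7-joint arm with a two-finger parallel gripper is mounted at the origin on the work surface. World frame = base frame: x ahead of the robot, y to its left, z up, the work surface at z = 0. Lengths are in m, angles in rad, forces in N, time in s.
With the tool pointing down it reaches from about 0.425 to 0.925 m from the base axis. Payload 6.8 kg.
Tool frame: the origin (TCP) lies on the front face of the gripper's body, between the roots of the fingers; the fingertips stand 73 mm ahead of it and the grasp point (between the pads) lies 54 mm ahead of it; z points along the fingers, y is the line along which they close (so a half turn about z gives the same grasp; the last joint's range is limited). The gripper opens to 85 mm and grips with 20 to 120 N. Pads are 22 mm wide; open, the fingers measure 114 mm over their backs; the gripper's body (76 mm by 85 mm) begins 54 mm behind the grasp point. The pads swing forward as they close: fully open they stand 13 mm farther back than shut.
Start: joints at [1.086, 0.477, 0.022, 1.555, -0.011, 1.109, -0.083], TCP at [0.248, -0.628, 0.304] pointing down, gripper open.
Joint ranges: [-2.96, 2.96], [-0.34, 2.1], [-1.41, 1.46], [0.24, 2.44], [-1.37, 4.51], [0.17, 1.92], [-2.96, 2.96]. Speed limits (rad/s): [2.39, 2.39, 3.14, 3.14, 3.14, 3.14, 3.14].

## Interface

Orientations are given as a unit quaternion [w, x, y, z].
In Python, from station import bot, optics gives the robot as it stands.
- The arm moves only by the tool drive_tool, never from a script. Its argument "deltas" is a list of rows, each an object with "gripper": the closure in counts, from 0 (fully open) to 255 (shut); "offset": the shift along the tool's x, y, z in units of 1000 mm (1.0 is 1000 mm), a list of three; "angular": the turn, a rotation vector about the tool's x, y, z in units of 45 degrees (1.0 is 45 degrees), a list of three. In form: [{"gripper": gripper, "offset": [dx, dy, dz], "angular": [rx, ry, rz]}, ...]. A call has 1 to 5 rows; each row is the pose to reach, as a shift and turn from the pose commanded when the call began, along the tool's axes at that moment; what a row does not reach only later rows make up. A row lasts 1/10 s, in which the tool goes at most 50 mm and 8.59 degrees, less where a joint would pass 70% of its speed; a pose out of reach is approached as far as the arm can. A call with a number of a shift or a turn outside -1 to 1 is refused whole. A call with a gripper value outside its range is refused whole. The fingers move at their own pace and stop on an object; "grip_force" is the grip in N (left out, the last holds). Time passes only in rows, so rows that repeat a pose let the fingers close. It gives the time, the measured TCP pose, the force, the opening and the grip force at its end, in the units of the state.
- bot.get_obs(): the state, without advancing time (a new reading comes with each control period).
- optics.read_camera(name): name is "side" or "top" or "wrist"; returns the picture (400x640x3 uint8, blue, green, red); there is no depth.
- optics.camera_model(name): a dict with "fx", "fy", "cx", "cy" (pixels), "dist" ([k1, k2, p1, p2, k3] as OpenCV has them; the pictures are not rectified), "cam_to_world" (4x4, takes a point from camera to world coordinates). Camera axes: x right, y up, looking along -z (the intrinsics and any distortion apply to the point x, -y, -z); pixel columns grow to the right and rows downward; lengths in m; the calibration is good to about 2 mm. A picture is of the moment at which its call begins: read the wrist's pose just before it. camera_model takes no time and is no camera call; for the wrist camera it gives the pose at the moment of the call.
- bot.hand_in(): hands the job in; it is judged then, once.
The state is a dict: "t": time; "q": joint angles; "joint_vel": joint speeds; "joint_torque": joint torques, N m; "eef_pos": TCP position; "tool_rot": TCP orientation; "contact_force": force on the tool from outside, world axes, zero at the start; "torque": the same for the moment, N m; "gripper_width": opening from 0.0 (shut) to 1.0 (fully open); "grasp_force": force on a finger pad.
Only numpy, scipy, OpenCV 4.12 (cv2) and the standard library are available. Lean on these libraries where they do the work, as an engineer would, in place of code of your own. Each camera call takes 0.05 s, during which the arm holds its last target. There are 200 camera calls.

## Task

Take the spring-loaded centre punch off its sloping rest, stand it upright in the blue stand and let go, then take it again from straight above. Set its tip on the floor of the slot in the clamped lock plate, slide it along the slot until it drops into the unmarked blind hole, hold the punch upright there and press straight down until its spring snaps. Then put the punch back upright in the blue stand and let go; never drop it, and leave the coin box, key, bolt and cam where they are.

Things in the scene. Friction and masses are not known exactly. Their poses are not given: they have to be found in the camera images.
- punch_center (a point): Point on the axis of the centre punch half-way along it; z runs from the tip up to the cap, 76 mm either way (152 mm long). It starts on the green rest, leaning 40 degrees from vertical, cap up and away from the robot. Its barrel's sides 80 to 140 mm from the tip end are free for a grip from above. Round: its turn about z does not matter. 0.28 to 0.42 kg, balance about 95 mm from the tip end.
- punch_tip (a point): Very end of the punch's steel pin, z up the punch. Measured from it with the pin out: pin 6 mm thick, round-ended (0 to 26 mm); steel nose 10 to 13 mm in diameter (26 to 46); flat shoulder at 46; orange barrel 26 mm in diameter (46 to 140); dark cap tapering to 16 mm (140 to 152). The point moves up into the punch as the pin is pressed in.
- punch_pin (a joint): How far the sprung pin is pressed into the punch: 0 (out, at rest) to 0.0133 m (stop). It resists with about 1.5 N at first, 6 N at 1 mm, 9 N at 2 mm, rising to 14 or 15 N at 5 to 7 mm; then the hidden spring lets go and the force falls: about 10 N at 10 mm, 7 N at the stop. Snapped means beyond 0.010, with the force clearly past its peak. It springs out again when unloaded.
- rest: Green fixed sloping rest, base 130 x 70 x 12 mm, 121 mm high, origin at the centre of its underside. The punch lies in its open trough in the rest's x-z plane, leaning towards +x, tip end 55 mm towards -x of the origin and 28 mm up. Side cheeks reach 72 mm along the punch from its tip end; beyond them only a 16 mm wide strip is under it. Lift the punch straight up and out.
- stand_seat (a point): Centre of the inner ledge of the blue fixed stand, z up: a 56 x 56 mm block 80 mm high on a 90 mm square foot, with a 30 mm square bore open at the top. The ledge is 56 mm above the counter (24 mm below the rim), with a 16 mm square opening for nose and pin. The punch's shoulder rests on it; its tip end is then 46 mm below this point and its cap end 106 mm above.
- slot_mid (a point): Centre of the slot's floor in the clamped lock plate (fixed, 180 x 84 mm, 29 mm high, four black screw heads). x along the slot, y across, z up. Slot 84 mm long, 11 wide, 5 deep in the aluminium top; its floor, 24 mm above the counter, is brass, with one blind hole 11 mm square, 7 mm deep, centred somewhere from x = -20 to +20 mm. Beyond 30 mm either way it is surely floor.
- coin_box_mid (a point): Dull steel coin box 130 x 100 x 69 mm, loose bystander; point 34 mm above the counter at its centre.
- master_key_mid (a point): Brass master key lying flat, 97 mm long, 40 mm wide, 6 mm thick, loose bystander; point near its middle, half-way up.
- lock_bolt_mid (a point): Dark iron lock bolt 105 x 24 x 18 mm, with a 14 mm stud on it, loose bystander; point near its middle, 9 mm up.
- red_cam_mid (a point): Red enamel cam 92 x 48 x 14 mm lying flat, loose bystander; point at the centre of its round end, 7 mm up; its nose points along its own +x.
Mind the look-alikes: they are no part of the job. Several things look just like the part that bears stand_seat: the one meant starts nearest to the robot's base.

How it is judged:
On the way, in this order (a step that is already met when the one before it is completed fails the run):
1. The punch stands upright in the blue stand, shoulder on the ledge, let go (horizontal distance between punch_center and stand_seat below 0.006 m and z of punch_center in the frame of stand_seat between 0.025 and 0.035 m and angle between punch_center's own z axis and vertical below 0.1 rad and contact force between the fingers and punch below 0.05 N), for 0.2 s.
2. The tip bears on the floor of the slot (x of punch_tip in the frame of slot_mid between -0.043 and 0.043 m and y of punch_tip in the frame of slot_mid between -0.007 and 0.007 m and z of punch_tip in the frame of slot_mid between -0.0015 and 0.0025 m and contact force between punch_pin and anything else above 0.3 N), for 0.1 s.
3. The tip has dropped into the blind hole, more than 3 mm below the slot floor (x of punch_tip in the frame of slot_mid between -0.043 and 0.043 m and y of punch_tip in the frame of slot_mid between -0.007 and 0.007 m and z of punch_tip in the frame of slot_mid between -0.009 and -0.003 m), for 0.1 s.
4. With the tip in the hole and the punch upright within 0.15 rad, the pin is pressed in beyond 10 mm: the spring has snapped (all of step 3 and value of joint punch_pin above 0.01 m and angle between punch_center's own z axis and vertical below 0.15 rad), for 0.05 s.
At the end, for the whole second after the job is handed in: The punch stands upright (within 0.1 rad) in the blue stand, its shoulder on the ledge within 5 mm, its axis within 6 mm of the bore's centre, released, at rest, the pin sprung out (under 3 mm in); coin box, key, bolt and cam each within 30 mm of where they began (all of step 1 and value of joint punch_pin below 0.003 m and linear speed of punch below 0.02 m/s and distance of each of coin_box_mid, master_key_mid, lock_bolt_mid, red_cam_mid from where it was at the start of the episode below 0.03 m); the robot touches nothing.
It fails at once if The punch is dropped (falls free faster than 0.4 m/s) (contact force between the fingers and punch below 0.05 N and linear speed of punch above 0.4 m/s).
It fails at once if A bystander (coin box, key, bolt or cam) is shifted more than 30 mm (distance of any of coin_box_mid, master_key_mid, lock_bolt_mid, red_cam_mid from where it was at the start of the episode above 0.03 m).
It also fails if it takes over 72 s, if anything falls off the work surface, if the arm or the gripper's body presses on something with over 40 N, if the wrist force passes 120 N, or if a joint passes its speed limit or range.

## Working session

There is one attempt and no reset: what is moved stays moved. The work goes in short steps, Python scripts to look and compute and a tool call to move; the robot and the scene stay as the last step left them, time stands still between calls to the robot, and variables do not carry over. Pictures are saved under pics/ and viewed, at most 10 in all, crops included, and the job is handed in when it is done.

Besides the shell and the picture viewer there is one more tool, called after "Emit:" by a JSON object that holds its "op" and its "data", one argument or row to a line. drive_tool: Moves the arm, as the interface text tells. Its arguments: {"type":"object","properties":{"deltas":{"type":"array"},"grip_force":{"type":"number"}},"required":["deltas"]}

```bash
ls; mkdir -p pics
cat > h.py <<'E'
import numpy as np, cv2
from station import bot, optics
from scipy.spatial.transform import Rotation as R
def snap(n): 
    m=optics.camera_model(n); im=optics.read_camera(n); return np.ascontiguousarray(im),m
def K(m): return np.array([[m['fx'],0,m['cx']],[0,m['fy'],m['cy']],[0,0,1]]),np.array(m['dist'],float)
def ray(m,px):
    k,d=K(m); u=cv2.undistortPoints(np.array(px,float).reshape(-1,1,2),k,d).reshape(-1,2)
    T=np.array(m['cam_to_world']); v=np.c_[u[:,0],-u[:,1],-np.ones(len(u))]@T[:3,:3].T
    return T[:3,3],v/np.linalg.norm(v,axis=1)[:,None]
def onz(m,px,z):
    o,v=ray(m,px); return o+v*((z-o[2])/v[:,2])[:,None]
def proj(m,P):
    k,d=K(m); T=np.array(m['cam_to_world']); c=(np.array(P,float).reshape(-1,3)-T[:3,3])@T[:3,:3]
    return cv2.projectPoints((c*[1,-1,-1]).reshape(-1,1,3),np.zeros(3),np.zeros(3),k,d)[0].reshape(-1,2)
def tri(m1,p1,m2,p2):
    o1,v1=ray(m1,[p1]);o2,v2=ray(m2,[p2]);v1=v1[0];v2=v2[0]
    s=np.linalg.lstsq(np.c_[v1,-v2],o2-o1,rcond=None)[0]; a=o1+s[0]*v1;b=o2+s[1]*v2
    return (a+b)/2,np.linalg.norm(a-b)
E
python3 - <<'E'
from h import *
import pickle
s=bot.get_obs();print(s)
D={}
for n in ('side','top','wrist'):
    im,m=snap(n);D[n]=(im,m);cv2.imwrite(f'pics/a_{n}.png',im);T=np.array(m['cam_to_world']);print(n,m['fx'],m['dist'],T.round(3).tolist())
pickle.dump(D,open('D.pkl','wb'))
E
```

```text
pics
{'t': 0.0, 'q': array([ 1.08591381,  0.47781095,  0.0223629 ,  1.5564752 , -0.01149511,
        1.10931069, -0.08313333]), 'joint_vel': array([-0.0004838 ,  0.0012679 , -0.00059105,  0.00056863,  0.00207381,
       -0.00160553,  0.00133783]), 'joint_torque': array([ 8.82837267e-04, -5.96444857e+01,  1.60811618e+00, -2.81190079e+01,
        1.25311731e-02,  9.30764334e-03, -3.01572220e-05]), 'eef_pos': array([ 0.24815935, -0.62721868,  0.30290875]), 'tool_rot': array([-9.03527212e-04,  9.82309200e-01,  1.87263866e-01, -2.51338781e-04]), 'contact_force': array([-0.04902058, -0.09168876,  0.35932425]), 'torque': array([-0.03209938, -0.03748142,  0.02718367]), 'grasp_force': 0.0, 'gripper_width': 0.9976227704601437}
side 422.83603398917427 [-0.11564852  0.          0.          0.          0.        ] [[-0.963, 0.142, -0.23, 0.355], [-0.269, -0.577, 0.771, 0.706], [-0.023, 0.804, 0.594, 0.639], [0.0, 0.0, 0.0, 1.0]]
top 497.17375958588275 [-0.1470517  0.         0.         0.         0.       ] [[-0.026, 0.983, -0.181, 0.382], [-1.0, -0.023, 0.016, 0.011], [0.011, 0.181, 0.983, 1.175], [0.0, 0.0, 0.0, 1.0]]
wrist 298.1479461263052 [0.00294119 0.         0.         0.         0.        ] [[0.368, 0.89, 0.268, 0.317], [-0.93, 0.354, 0.102, -0.602], [-0.004, -0.286, 0.958, 0.374], [0.0, 0.0, 0.0, 1.0]]
```

View pics/a_top.png

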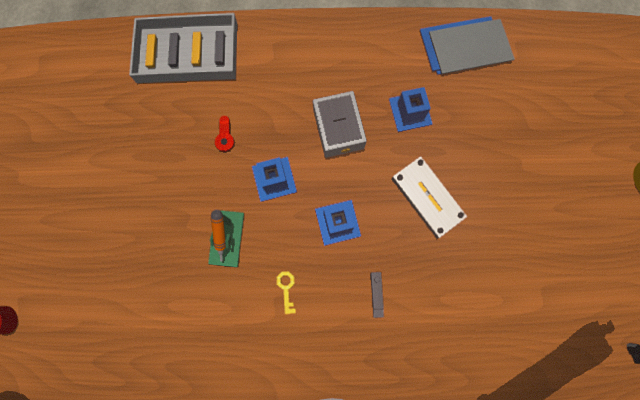

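View pics/a_side.png

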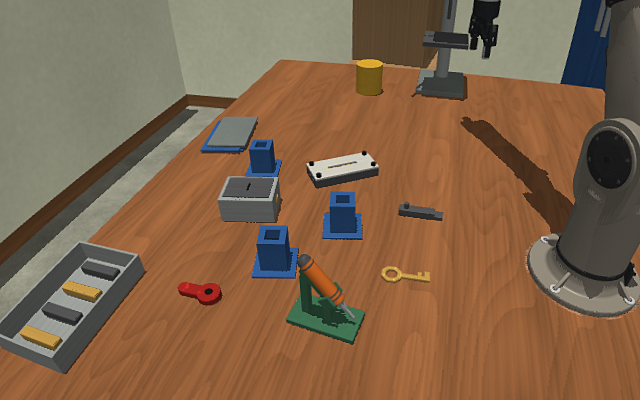

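Top view: three blue stands at about (275,178), (338,222) and (411,108), punch and rest at (220,238), lock plate at (430,197). The side view shows the same stands at (275,250), (342,215) and (262,157), with the punch at (320,275). I'll make one zoomed composite and rough positions next.

Run:
```python
from h import *
import pickle
D=pickle.load(open('D.pkl','rb'));t,mt=D['top'];s,ms=D['side']
for n,p in dict(A=(275,171),B=(339,218),C=(415,100)).items(): print(n,onz(mt,[p],.08).round(3), np.linalg.norm(onz(mt,[p],.08)[0,:2]))
print('slot',onz(mt,[(430,196)],.029), 'key',onz(mt,[(286,290)],0),'punch',onz(mt,[(218,215),(221,260)],.1))
def z(im,x,y,w,h,f): return cv2.resize(im[y:y+h,x:x+w],None,fx=f,fy=f,interpolation=cv2.INTER_CUBIC)
def grid(im,x,y,w,h,f):
    c=z(im,x,y,w,h,f)
    for i in range(0,w,10): cv2.line(c,(i*f,0),(i*f,6 if (x+i)%50 else 14),(255,255,255),1); (x+i)%50==0 and cv2.putText(c,str(x+i),(i*f,24),0,.35,(255,255,255))
    for i in range(0,h,10): cv2.line(c,(0,i*f),(6 if (y+i)%50 else 14,i*f),(255,255,255),1); (y+i)%50==0 and cv2.putText(c,str(y+i),(16,i*f),0,.35,(255,255,255))
    return c
a=np.hstack([grid(t,200,200,60,75,4)[:300], grid(t,315,195,50,75,4)[:300], grid(t,388,155,85,75,4)[:300]])
b=np.hstack([grid(s,280,240,90,75,4)[:300], grid(s,318,185,50,75,4)[:300], grid(s,300,140,85,75,4)[:300]])
W=max(a.shape[1],b.shape[1]);pad=lambda q:np.pad(q,((0,0),(0,W-q.shape[1]),(0,0)))
c=np.vstack([pad(a),pad(b)])[:, :];print(c.shape);cv2.imwrite('pics/b.png',c if W<=800 else cv2.resize(c,(800,int(600*800/W))))
```

```text
A [[0.638 0.111 0.08 ]] 0.6472178553369256
B [[ 0.527 -0.03   0.08 ]] 0.5281779078405365
C [[ 0.802 -0.217  0.08 ]] 0.8304699293172513
slot [[ 0.58084835 -0.24894501  0.029     ]] key [[0.37138929 0.09503558 0.        ]] punch [[0.53726772 0.23511651 0.1       ]
 [0.43893089 0.22771301 0.1       ]]
(600, 900, 3)
```

View pics/b.png

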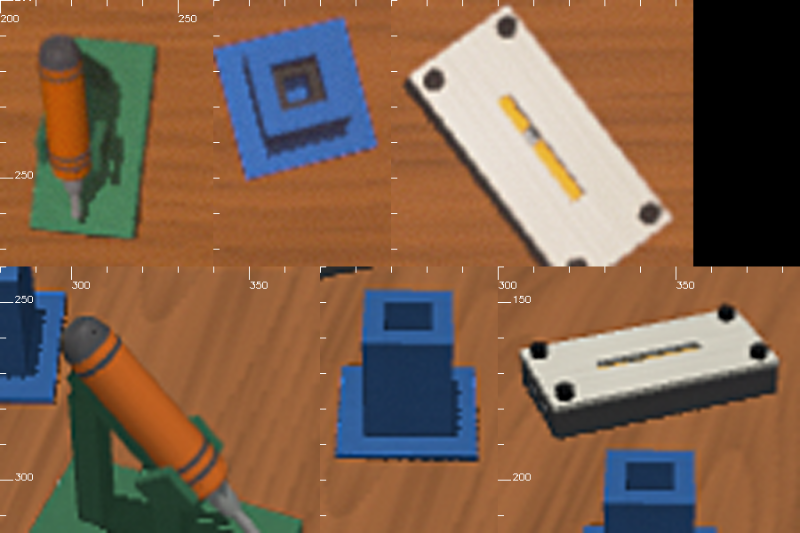

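Candidates for the stand are A at (275,171), B at (339,218) and C at (415,100). Their distances from the base are 0.647, 0.528 and 0.830 m, so B is the one meant, and the crop shows it as a blue block with an empty bore. The punch is alone on the green rest, cap at about (217,213) in the top view. The plate's slot shows a grey gap in the yellow floor at about (429,192), which is probably the hole.

Run:
```python
from h import *
import pickle
D=pickle.load(open('D.pkl','rb'));t,mt=D['top'];s,ms=D['side']
ht=cv2.cvtColor(t,cv2.COLOR_BGR2HSV);hs=cv2.cvtColor(s,cv2.COLOR_BGR2HSV)
def big(mask,box):
    M=np.zeros_like(mask);x,y,w,h=box;M[y:y+h,x:x+w]=mask[y:y+h,x:x+w]
    c=max(cv2.findContours(M,cv2.RETR_EXTERNAL,cv2.CHAIN_APPROX_NONE)[0],key=cv2.contourArea);return c.reshape(-1,2)
# plate
def rect(m,c,z):
    r=cv2.minAreaRect((onz(m,c,z)[:,:2]*1000).astype(np.float32));return np.round(r[0],1),np.round(r[1],1),round(r[2],1)
for n,h,m,b in(('top',ht,mt,(385,150,90,95)),('side',hs,ms,(300,140,85,55))):
    print('plate',n,rect(m,big(cv2.inRange(h,(0,0,130),(180,70,255)),b),.029))
y=cv2.inRange(ht,(15,120,90),(35,255,255));c=big(y,(405,165,50,60));
ys=np.argwhere(y[165:225,405:455])[:,::-1]+[405,165];print('yellow',rect(mt,ys,.024),len(ys))
# base of rest
for n,h,m,b in(('top',ht,mt,(200,200,60,75)),('side',hs,ms,(280,240,90,110))):
    g=big(cv2.inRange(h,(45,60,30),(85,255,255)),b);print('rest',n,rect(m,g,.012))
# punch axis
L=[]
for h,m,b in((ht,mt,(205,205,30,60)),(hs,ms,(290,245,80,75))):
    ok=cv2.inRange(h,(5,190,150),(13,255,255));g=big(ok,b);
    M=np.zeros(h.shape[:2],np.uint8);cv2.fillPoly(M,[g.reshape(-1,1,2)],1);p=np.argwhere(M)[:,::-1].astype(np.float32)
    vx,vy,x0,y0=cv2.fitLine(p,cv2.DIST_L2,0,.01,.01).ravel();q=(p-[x0,y0])@[vx,vy];print('orange',len(p),x0,y0,vx,vy,q.min(),q.max())
    o,v=ray(m,[(x0-15*vx,y0-15*vy),(x0+15*vx,y0+15*vy)]);nn=np.cross(v[0],v[1]);L.append((o,nn/np.linalg.norm(nn)))
d=np.cross(L[0][1],L[1][1]);d/=np.linalg.norm(d);d*=np.sign(d[2])
A=np.array([L[0][1],L[1][1],d]);P=np.linalg.solve(A,[L[0][1]@L[0][0],L[1][1]@L[1][0],d@[.5,.23,.1]])
print('axis',P.round(4),d.round(3),'tilt',np.degrees(np.arccos(d[2])),'yaw',np.degrees(np.arctan2(d[1],d[0])))
for z in(.028,.1,.116): print(P+d*(z-P[2])/d[2])
# stand bore corners by hand-seen dark bore
for n,h,m,b in(('top',ht,mt,(330,208,18,20)),('side',hs,ms,(325,192,30,14))):
    g=h[b[1]:b[1]+b[3],b[0]:b[0]+b[2],2]; 
    msk=np.zeros(h.shape[:2],np.uint8);msk[b[1]:b[1]+b[3],b[0]:b[0]+b[2]]=(g<(110))*255
    c=big(msk,b);r=cv2.boundingRect(c);print('bore',n,r,c.mean(0),rect(m,c,.08))
```

```text
plate top (array([ 580.5, -247.8]), array([180.6,  85.6]), 34.6)
plate side (array([ 580. , -244.7]), array([181. ,  84.8]), 34.2)
yellow (array([ 581.8, -248.8]), array([82.8,  8.3]), 34.5) 101
rest top (array([495.2, 235. ]), array([ 70.1, 128.1]), 83.1)
rest side (array([505.1, 212.5]), array([129.5, 158.1]), 83.1)
orange 175 217.48572 232.84 0.07805086 0.9969494 -10.082042 10.325252
orange 396 322.101 279.2298 0.64185834 0.76682323 -18.411911 17.804846
axis [0.4983 0.2355 0.1021] [ 0.63  -0.098  0.771] tilt 39.5806490544958 yaw -8.889089242969261
[0.437706   0.24493718 0.028     ]
[0.49651373 0.23573961 0.1       ]
[0.50958211 0.2336957  0.116     ]
bore top (331, 211, 16, 15) [338.56521739 217.86956522] (array([527.9, -29.5]), array([27.7, 28.6]), 12.8)
bore side (336, 195, 14, 8) [342.20512821 198.58974359] (array([527.1, -28.1]), array([28.7, 26.1]), 13.9)
```

Everything fits the given sizes: plate 181×85 mm, rest base 128×70 mm, bore about 28 mm, lean 39.6°. Starting to move.

```bash
cat >> h.py <<'E'
def plan(pos,yaw=None,tilt=0,rot=None):
    """tool down, tool x at yaw deg; tilt deg about tool y"""
    s=bot.get_obs(); Rc=R.from_quat(np.roll(s['tool_rot'],-1))
    y=np.radians(yaw) if yaw is not None else None
    Rt=R.from_matrix(np.array([[np.cos(y),np.sin(y),0],[np.sin(y),-np.cos(y),0],[0,0,-1]]).astype(float))*R.from_euler('y',tilt,degrees=True)
    print('t',round(s['t'],2),'pos',s['eef_pos'].round(4),'off',Rc.inv().apply(np.array(pos)-s['eef_pos']).round(4).tolist(),'ang',((Rc.inv()*Rt).as_rotvec()/(np.pi/4)).round(4).tolist())
E
python3 -c "
from h import *
plan([.46,-.38,.33],-7.5)"
```

```text
t 0.15 pos [ 0.2482 -0.6273  0.3031] off [0.2879, -0.1521, -0.0267] ang [-0.0018, 0.0006, 0.6464]
```

Emit:
{"op": "drive_tool", "data": {
  "deltas": [
    {"gripper":0,"offset":[0.288,-0.152,-0.027],"angular":[0,0,0.646]},
    {"gripper":0,"offset":[0.288,-0.152,-0.027],"angular":[0,0,0.646]},
    {"gripper":0,"offset":[0.288,-0.152,-0.027],"angular":[0,0,0.646]},
    {"gripper":0,"offset":[0.288,-0.152,-0.027],"angular":[0,0,0.646]},
    {"gripper":0,"offset":[0.288,-0.152,-0.027],"angular":[0,0,0.646]}
  ],
  "grip_force": 70
}}

```text
t: 0.65
eef_pos: [0.4109, -0.4373, 0.3245]
tool_rot: [-0.0, 0.998, -0.066, -0.0]
contact_force: [0.9, -0.5, -1.5]
gripper_width: 0.998
grasp_force: 0.0
```

```bash
python3 -c "
from h import *
plan([.50,-.12,.33],-7.5);print(bot.get_obs()['q'].round(2))"
```

```text
t 0.65 pos [ 0.4109 -0.4373  0.3245] off [0.0464, -0.3263, -0.0055] ang [-0.0001, 0.0004, -0.002]
[ 0.67  0.34  0.05  1.72 -0.02  1.09 -0.97]
```

Emit:
{"op": "drive_tool", "data": {
  "deltas": [
    {"gripper":0,"offset":[0.046,-0.326,-0.006],"angular":[0,0,0]},
    {"gripper":0,"offset":[0.046,-0.326,-0.006],"angular":[0,0,0]},
    {"gripper":0,"offset":[0.046,-0.326,-0.006],"angular":[0,0,0]},
    {"gripper":0,"offset":[0.046,-0.326,-0.006],"angular":[0,0,0]},
    {"gripper":0,"offset":[0.046,-0.326,-0.006],"angular":[0,0,0]}
  ]
}}

```text
t: 1.15
eef_pos: [0.4768, -0.1962, 0.3291]
tool_rot: [0.0, 0.998, -0.065, 0.0]
contact_force: [1.5, -0.1, -0.7]
gripper_width: 1.001
grasp_force: 0.0
```

Run:
```python
from h import *
import pickle
im,m=snap('wrist');pickle.dump((im,m),open('W1.pkl','wb'));cv2.imwrite('pics/w1.png',im)
print(proj(m,[[.5277,-.0288,.08],[.5805,-.2475,.029],[.51,.2335,.116]]).round(1))
plan([.511,.2335,.25],-7.5)
```

```text
[[ 155.8  156.8]
 [ 349.4   80.7]
 [-113.   213.3]]
t 1.2 pos [ 0.4797 -0.1868  0.3293] off [-0.0192, -0.4207, 0.0813] ang [-0.0061, -0.0013, 0.0144]
```

View pics/w1.png

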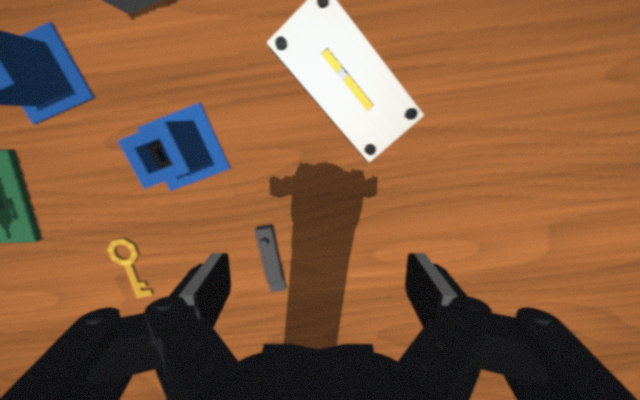

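Wrist view: the stand's bore is at (155,153), against a predicted (156,157). The slot is centred at about (347,78), predicted (349,81), with a grey gap (the hole) at (341,71), towards slot +x. The calibration is consistent, so on to the punch.

Emit:
{"op": "drive_tool", "data": {
  "deltas": [
    {"gripper":0,"offset":[-0.019,-0.421,0.04],"angular":[0,0,0]},
    {"gripper":0,"offset":[-0.019,-0.421,0.04],"angular":[0,0,0]},
    {"gripper":0,"offset":[-0.019,-0.421,0.04],"angular":[0,0,0]},
    {"gripper":0,"offset":[-0.019,-0.421,0.04],"angular":[0,0,0]},
    {"gripper":0,"offset":[-0.019,-0.421,0.04],"angular":[0,0,0]}
  ]
}}

```text
t: 1.7
eef_pos: [0.4978, 0.0513, 0.3053]
tool_rot: [0.0, 0.998, -0.065, 0.0]
contact_force: [0.8, -1.0, 0.8]
gripper_width: 1.001
grasp_force: 0.0
```

```bash
python3 -c "
from h import *
plan([.511,.2335,.27],-7.5)"
```

```text
t 1.7 pos [0.4978 0.0513 0.3053] off [-0.0107, -0.1824, 0.0353] ang [0.0001, -0.0004, -0.0001]
```

Emit:
{"op": "drive_tool", "data": {
  "deltas": [
    {"gripper":0,"offset":[-0.011,-0.172,0.035],"angular":[0,0,0]},
    {"gripper":0,"offset":[-0.011,-0.172,0.035],"angular":[0,0,0]},
    {"gripper":0,"offset":[-0.011,-0.172,0.035],"angular":[0,0,0]},
    {"gripper":0,"offset":[-0.011,-0.172,0.035],"angular":[0,0,0]},
    {"gripper":0,"offset":[-0.011,-0.172,0.035],"angular":[0,0,0]}
  ]
}}

```text
t: 2.2
eef_pos: [0.5083, 0.2263, 0.2694]
tool_rot: [-0.001, 0.998, -0.062, -0.001]
contact_force: [-1.7, -0.2, -0.3]
gripper_width: 0.998
grasp_force: 0.0
```

Run:
```python
from h import *
im,m=snap('wrist');
tip=np.array([.4395,.243,.028]);P=np.array([.4983,.2355,.1021]);d=np.array([.63,-.098,.771])
pts=[P-d*.03,P,P+d*.02,P+d*.045]
for p in proj(m,pts): cv2.circle(im,tuple(int(round(a)) for a in p),3,(255,0,0),1)
cv2.imwrite('pics/w2.png',im);print(proj(m,pts).round(1))
h=cv2.cvtColor(im,cv2.COLOR_BGR2HSV);k=cv2.inRange(h,(5,190,120),(13,255,255))
c=max(cv2.findContours(k,cv2.RETR_EXTERNAL,cv2.CHAIN_APPROX_NONE)[0],key=cv2.contourArea);print(cv2.minAreaRect(c))
plan([.511,.2335,.170],-7.5)
```

```text
[[308.2 228. ]
 [307.8 217.1]
 [307.4 208.4]
 [306.9 195.4]]
((307.8963317871094, 221.10028076171875), (28.329792022705078, 28.366729736328125), 85.76361083984375)
t 2.25 pos [0.5089 0.2235 0.2697] off [0.001, -0.0102, 0.0997] ang [0.0, 0.002, 0.0054]
```

View pics/w2.png

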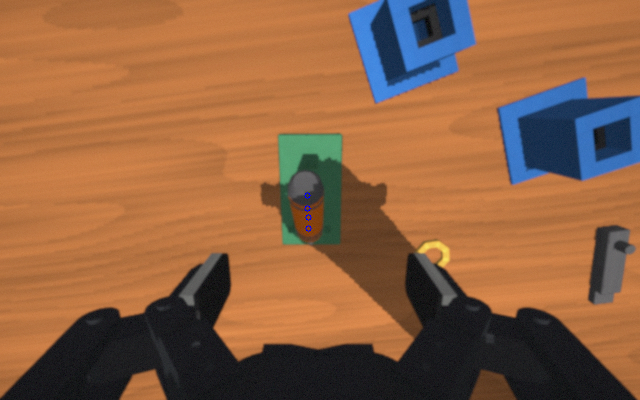

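The wrist view shows the punch at (307,205) lying under the predicted axis dots, clear of the fingers. Descend and grip.

Emit:
{"op": "drive_tool", "data": {
  "deltas": [
    {"gripper":0,"offset":[0.001,-0.01,0.045],"angular":[0,0,0]},
    {"gripper":0,"offset":[0.001,-0.01,0.08],"angular":[0,0,0]},
    {"gripper":0,"offset":[0.001,-0.01,0.1],"angular":[0,0,0]},
    {"gripper":0,"offset":[0.001,-0.01,0.1],"angular":[0,0,0]},
    {"gripper":0,"offset":[0.001,-0.01,0.1],"angular":[0,0,0]}
  ]
}}

```text
t: 2.75
eef_pos: [0.5124, 0.2303, 0.171]
tool_rot: [0.0, 0.998, -0.066, 0.0]
contact_force: [-0.3, 0.3, 0.4]
gripper_width: 1.004
grasp_force: 0.0
```

Emit:
{"op": "drive_tool", "data": {
  "deltas": [
    {"gripper":180,"offset":[0,0,0],"angular":[0,0,0]},
    {"gripper":180,"offset":[0,0,0],"angular":[0,0,0]},
    {"gripper":255,"offset":[0,0,0],"angular":[0,0,0]},
    {"gripper":255,"offset":[0,0,0],"angular":[0,0,0]},
    {"gripper":255,"offset":[0,0,0],"angular":[0,0,0]}
  ],
  "grip_force": 70
}}

```text
t: 3.25
eef_pos: [0.5122, 0.2322, 0.1714]
tool_rot: [-0.001, 0.998, -0.065, 0.001]
contact_force: [-1.4, 1.2, 4.9]
gripper_width: 0.285
grasp_force: 68.4
```

Emit:
{"op": "drive_tool", "data": {
  "deltas": [
    {"gripper":255,"offset":[0,0,-0.01],"angular":[0,0,0]},
    {"gripper":255,"offset":[0,0,-0.03],"angular":[0,0,0]},
    {"gripper":255,"offset":[0,0,-0.06],"angular":[0,0,0]},
    {"gripper":255,"offset":[0,0,-0.1],"angular":[0,0,0]},
    {"gripper":255,"offset":[0,0,-0.13],"angular":[0,0,0]}
  ]
}}

```text
t: 3.75
eef_pos: [0.5115, 0.231, 0.3024]
tool_rot: [0.0, 0.998, -0.065, -0.0]
contact_force: [1.4, 0.2, -4.0]
gripper_width: 0.284
grasp_force: 69.2
```

Run:
```python
from h import *
plan([.44,.05,.34],-7.5,-39.6)
s=bot.get_obs();print(s['contact_force'],s['gripper_width'],s['grasp_force'],s['q'])
```

```text
t 3.75 pos [0.5115 0.231  0.3024] off [-0.0473, 0.1888, -0.0375] ang [0.0009, -0.88, 0.0002]
[ 1.40345322  0.23116998 -3.98149743] 0.2836911477940088 69.19006692012772 [-0.24934033  0.31606637 -0.35183526  1.81363047  0.12548438  1.0339491
 -2.35081169]
```

Run:
```python
from h import *
plan([.4933,-.0243,.295],-7.5,40)
```

```text
t 3.75 pos [0.5115 0.231  0.3024] off [0.0152, 0.2555, 0.0076] ang [0.0005, 0.8889, 0.0008]
```

Emit:
{"op": "drive_tool", "data": {
  "deltas": [
    {"gripper":255,"offset":[0.003,0.03,-0.003],"angular":[0,0.17,0]},
    {"gripper":255,"offset":[0.006,0.075,-0.003],"angular":[0,0.34,0]},
    {"gripper":255,"offset":[0.009,0.12,0],"angular":[0,0.51,0]},
    {"gripper":255,"offset":[0.012,0.165,0],"angular":[0,0.68,0]},
    {"gripper":255,"offset":[0.015,0.205,0.008],"angular":[0,0.85,0]}
  ]
}}

```text
t: 4.25
eef_pos: [0.5006, 0.0371, 0.2964]
tool_rot: [0.027, 0.951, -0.067, 0.301]
contact_force: [1.4, -2.0, -4.5]
gripper_width: 0.278
grasp_force: 69.2
```

Run:
```python
from h import *
plan([.4933,-.0243,.295],-7.5,40)
print(bot.get_obs()['q'].round(2))
```

```text
t 4.25 pos [0.5006 0.0371 0.2964] off [0.0001, 0.0618, 0.0026] ang [0.0218, 0.107, -0.0059]
[-0.18  0.03 -0.17  2.3   0.85  0.38 -2.79]
```

Emit:
{"op": "drive_tool", "data": {
  "deltas": [
    {"gripper":255,"offset":[0,0.03,0.001],"angular":[0.01,0.05,0]},
    {"gripper":255,"offset":[0,0.06,0.002],"angular":[0.02,0.1,-0.005]},
    {"gripper":255,"offset":[0,0.062,0.003],"angular":[0.022,0.107,-0.006]},
    {"gripper":255,"offset":[0,0.062,0.003],"angular":[0.022,0.107,-0.006]},
    {"gripper":255,"offset":[0,0.062,0.003],"angular":[0.022,0.107,-0.006]}
  ]
}}

```text
t: 4.75
eef_pos: [0.4967, -0.0195, 0.2953]
tool_rot: [0.02, 0.938, -0.06, 0.341]
contact_force: [-0.5, 0.3, -2.9]
gripper_width: 0.282
grasp_force: 69.4
```

```bash
cat >> h.py <<'E'
def orange(im,lo=(4,150,60),roi=None):
    h=cv2.cvtColor(im,cv2.COLOR_BGR2HSV);k=cv2.inRange(h,lo,(14,255,255))
    if roi: M=np.zeros_like(k);x,y,w,hh=roi;M[y:y+hh,x:x+w]=k[y:y+hh,x:x+w];k=M
    return k
E
python3 - <<'E'
from h import *
import pickle
plan([.4933,-.0243,.295],-7.5,40)
s=bot.get_obs();print(s['q'].round(2))
g=s['eef_pos']+R.from_quat(np.roll(s['tool_rot'],-1)).apply([0,0,.054]);print('g',g)
out=[]
for n in('side','top'):
    im,m=snap(n);pickle.dump((im,m),open(f'{n}2.pkl','wb'));p=proj(m,[g,g-[0,0,.117],g+[0,0,.035]]);print(n,p.round(1))
    x,y=p[0].astype(int);x0=max(x-50,0);y0=max(y-60,0);c=im[y0:y0+120,x0:x0+100];c=cv2.resize(c,(400,480),interpolation=cv2.INTER_CUBIC)
    for q in p: cv2.circle(c,tuple(int(v) for v in (q-[x0,y0])*4),3,(255,255,0),1)
    print(x0,y0);out.append(c)
cv2.imwrite('pics/c.png',np.hstack(out))
E
```

```text
t 4.75 pos [ 0.4967 -0.0195  0.2953] off [-0.0024, 0.0052, -0.0015] ang [-0.0067, 0.0015, 0.0028]
[-0.1   0.   -0.09  2.37  1.11  0.22 -2.92]
g [ 0.53112435 -0.0237586   0.25393689]
side [[340.3 128.7]
 [340.3 177.9]
 [340.3 112.5]]
290 68
top [[338.5 203.8]
 [336.7 212.7]
 [339.2 200.7]]
288 143
```

View pics/c.png

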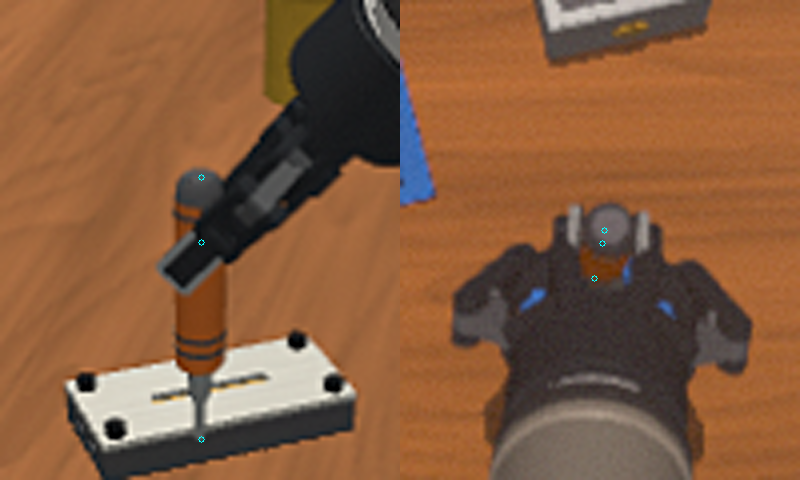

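The punch is upright in the side view, with its tip at the predicted spot, (341,177) in the picture. Joints 6 and 7 are near their limits here, so I'll yaw the hand about the vertical punch to come in from the -y side.

```bash
cat >> h.py <<'E'
def tool(yaw,tilt):
    y=np.radians(yaw);return R.from_matrix(np.array([[np.cos(y),np.sin(y),0],[np.sin(y),-np.cos(y),0],[0,0,-1.]]))*R.from_euler('y',tilt,degrees=True)
def rows(gs,yaws,tilt,L=.054):
    s=bot.get_obs(); Rc=R.from_quat(np.roll(s['tool_rot'],-1));print('t',round(s['t'],2),'g',(s['eef_pos']+Rc.apply([0,0,L])).round(4),'f',s['contact_force'].round(1))
    for g,y in zip(gs,yaws):
        Rt=tool(y,tilt);p=np.array(g)-Rt.apply([0,0,L])
        print(Rc.inv().apply(p-s['eef_pos']).round(4).tolist(),((Rc.inv()*Rt).as_rotvec()/(np.pi/4)).round(4).tolist())
E
python3 - <<'E'
from h import *
rows([[.528,-.028,.26]]*5,[0,8,16,24,32],40)
E
```

```text
t 4.85 g [ 0.5315 -0.0231  0.2541] f [ 1.   0.5 -3.6]
[0.0017, 0.0095, -0.0062] [0.0992, 0.0007, -0.1242]
[0.0025, 0.0142, -0.0056] [0.2134, 0.0004, -0.2604]
[0.0037, 0.0188, -0.0046] [0.3277, 0.0001, -0.3966]
[0.0054, 0.0231, -0.0032] [0.4419, -0.0002, -0.5328]
[0.0075, 0.027, -0.0014] [0.5562, -0.0004, -0.669]
```

Emit:
{"op": "drive_tool", "data": {
  "deltas": [
    {"gripper":255,"offset":[0.002,0.0095,-0.006],"angular":[0.099,0.001,-0.124]},
    {"gripper":255,"offset":[0.0025,0.014,-0.006],"angular":[0.213,0,-0.26]},
    {"gripper":255,"offset":[0.004,0.019,-0.005],"angular":[0.328,0,-0.397]},
    {"gripper":255,"offset":[0.005,0.023,-0.003],"angular":[0.442,0,-0.533]},
    {"gripper":255,"offset":[0.0075,0.027,-0.001],"angular":[0.556,0,-0.669]}
  ]
}}

```text
t: 5.35
eef_pos: [0.4982, -0.0406, 0.321]
tool_rot: [0.008, 0.931, 0.03, 0.364]
contact_force: [0.7, 1.1, -1.8]
gripper_width: 0.282
grasp_force: 69.5
```

Run:
```python
from h import *
rows([[.528,-.028,.26]]*5,[36,44,52,60,68],40)
print(bot.get_obs()['q'].round(2),bot.get_obs()['tool_rot'])
```

```text
t 5.35 g [ 0.5348 -0.0402  0.2813] f [ 0.7  1.1 -1.8]
[-0.0125, 0.0071, 0.0155] [0.519, -0.043, -0.5227]
[-0.0105, 0.011, 0.0176] [0.6358, -0.0389, -0.6567]
[-0.008, 0.0144, 0.02] [0.7524, -0.0346, -0.7908]
[-0.0052, 0.0173, 0.0227] [0.869, -0.0301, -0.925]
[-0.0022, 0.0197, 0.0256] [0.9854, -0.0253, -1.0593]
[-0.94 -0.16  0.84  2.4   1.01  0.18 -2.52] [0.00764268 0.93104878 0.03025535 0.36355794]
```

Run:
```python
from h import *
for tl,y in((34,8),(26,12),(18,16),(10,20),(2,24)): rows([[.54,-.035,.285]],[y],tl)
```

```text
t 5.35 g [ 0.5348 -0.0402  0.2813] f [ 0.7  1.1 -1.8]
[0.0147, -0.0005, 0.0016] [0.1063, -0.1891, -0.0602]
t 5.35 g [ 0.5348 -0.0402  0.2813] f [ 0.7  1.1 -1.8]
[0.0222, 0.0007, 0.0034] [0.1524, -0.3646, -0.1413]
t 5.35 g [ 0.5348 -0.0402  0.2813] f [ 0.7  1.1 -1.8]
[0.0294, 0.0009, 0.0061] [0.1878, -0.5391, -0.2296]
t 5.35 g [ 0.5348 -0.0402  0.2813] f [ 0.7  1.1 -1.8]
[0.036, -0.0001, 0.0097] [0.2121, -0.7122, -0.3243]
t 5.35 g [ 0.5348 -0.0402  0.2813] f [ 0.7  1.1 -1.8]
[0.0419, -0.0022, 0.0139] [0.2246, -0.8834, -0.4248]
```

Emit:
{"op": "drive_tool", "data": {
  "deltas": [
    {"gripper":255,"offset":[0.015,0,0.002],"angular":[0.106,-0.189,-0.06]},
    {"gripper":255,"offset":[0.022,0.001,0.003],"angular":[0.152,-0.365,-0.141]},
    {"gripper":255,"offset":[0.029,0.001,0.006],"angular":[0.188,-0.539,-0.23]},
    {"gripper":255,"offset":[0.036,0,0.01],"angular":[0.212,-0.712,-0.324]},
    {"gripper":255,"offset":[0.042,-0.002,0.014],"angular":[0.225,-0.883,-0.425]}
  ]
}}

```text
t: 5.85
eef_pos: [0.5328, -0.0364, 0.3418]
tool_rot: [0.002, 0.975, 0.118, 0.187]
contact_force: [-0.4, -0.1, -2.1]
gripper_width: 0.282
grasp_force: 69.9
```

Run:
```python
from h import *
rows([[.54,-.035,.285]]*5,[32,40,48,56,64],2)
print(bot.get_obs()['q'].round(2),bot.get_obs()['tool_rot'])
```

```text
t 5.85 g [ 0.5525 -0.0342  0.2915] f [-0.4 -0.1 -2.1]
[0.0041, 0.0008, 0.0047] [0.1448, -0.4165, -0.3966]
[0.0042, 0.001, 0.0047] [0.1804, -0.4082, -0.5714]
[0.0043, 0.0013, 0.0048] [0.2158, -0.3985, -0.7463]
[0.0045, 0.0015, 0.0048] [0.2509, -0.3873, -0.9212]
[0.0046, 0.0017, 0.0049] [0.2859, -0.3746, -1.096]
[-1.63 -0.31  1.44  2.11  0.49  0.74 -1.77] [0.00223005 0.97524854 0.11810413 0.18691366]
```

Run:
```python
from h import *
rows([[.60,-.06,.30]]*3,[30,38,46],0)
```

```text
t 5.85 g [ 0.5525 -0.0342  0.2915] f [-0.4 -0.1 -2.1]
[0.0596, 0.039, 0.0122] [0.1299, -0.4625, -0.3555]
[0.0596, 0.039, 0.0122] [0.1625, -0.4542, -0.5312]
[0.0596, 0.039, 0.0122] [0.1949, -0.4443, -0.7068]
```

Emit:
{"op": "drive_tool", "data": {
  "deltas": [
    {"gripper":255,"offset":[0.02,0.015,0.004],"angular":[0.05,-0.17,-0.1]},
    {"gripper":255,"offset":[0.04,0.03,0.008],"angular":[0.1,-0.33,-0.2]},
    {"gripper":255,"offset":[0.06,0.039,0.012],"angular":[0.13,-0.462,-0.356]},
    {"gripper":255,"offset":[0.06,0.039,0.012],"angular":[0.162,-0.454,-0.531]},
    {"gripper":255,"offset":[0.06,0.039,0.012],"angular":[0.195,-0.444,-0.707]}
  ]
}}

```text
t: 6.35
eef_pos: [0.4997, -0.0487, 0.3972]
tool_rot: [0.011, 0.929, 0.37, 0.029]
contact_force: [-0.2, -0.4, -3.7]
gripper_width: 0.281
grasp_force: 70.0
```

Run:
```python
from h import *
rows([[.60,-.06,.30]]*5,[48,56,64,72,80],0)
print(bot.get_obs()['q'].round(2),bot.get_obs()['tool_rot'])
```

```text
t 6.35 g [ 0.503  -0.0487  0.3433] f [-0.2 -0.4 -3.7]
[0.063, 0.0752, 0.0493] [0.0559, -0.0557, -0.1013]
[0.063, 0.0752, 0.0493] [0.0597, -0.0517, -0.2791]
[0.063, 0.0752, 0.0493] [0.0634, -0.0476, -0.4568]
[0.063, 0.0752, 0.0493] [0.0669, -0.0433, -0.6345]
[0.063, 0.0752, 0.0493] [0.0702, -0.0387, -0.8122]
[-1.69 -0.34  1.45  1.92  0.37  1.22 -1.17] [0.01115119 0.92856286 0.36988198 0.02887869]
```

Run:
```python
from h import *
rows([[.65,-.05,.33]],[44],0)
```

```text
t 6.35 g [ 0.503  -0.0487  0.3433] f [-0.2 -0.4 -3.7]
[0.1075, 0.1035, 0.0225] [0.0539, -0.0576, -0.0125]
```

Emit:
{"op": "drive_tool", "data": {
  "deltas": [
    {"gripper":255,"offset":[0.03,0.03,0.005],"angular":[0.02,-0.02,0]},
    {"gripper":255,"offset":[0.06,0.06,0.01],"angular":[0.04,-0.04,0]},
    {"gripper":255,"offset":[0.09,0.09,0.018],"angular":[0.054,-0.058,0]},
    {"gripper":255,"offset":[0.108,0.104,0.022],"angular":[0.054,-0.058,-0.012]},
    {"gripper":255,"offset":[0.108,0.104,0.022],"angular":[0.054,-0.058,-0.012]}
  ]
}}

```text
t: 6.85
eef_pos: [0.507, -0.042, 0.4286]
tool_rot: [0.009, 0.928, 0.371, 0.017]
contact_force: [-0.4, -0.3, -5.2]
gripper_width: 0.284
grasp_force: 70.0
```

Run:
```python
from h import *
rows([[.65,-.05,.33]],[44],0)
print(bot.get_obs()['q'].round(2),bot.get_obs()['tool_rot'])
```

```text
t 6.85 g [ 0.509  -0.0422  0.3747] f [-0.4 -0.3 -5.2]
[0.097, 0.1029, 0.0501] [0.0373, -0.0313, -0.01]
[-1.72 -0.34  1.45  1.85  0.36  1.31 -1.17] [0.00898379 0.92848211 0.37088455 0.01687954]
```

Joints 2 and 3 have drifted onto their limits, with the elbow swung out. I'll swing the hand to +y so they unwind.

Run:
```python
from h import *
rows([[.50,.05,.37],[.46,.20,.37]],[50,60],0)
```

```text
t 6.85 g [ 0.509  -0.0422  0.3747] f [-0.4 -0.3 -5.2]
[0.0582, -0.0716, 0.004] [0.0389, -0.0293, -0.1433]
[0.1326, -0.2079, 0.0018] [0.0414, -0.0259, -0.3655]
```

Emit:
{"op": "drive_tool", "data": {
  "deltas": [
    {"gripper":255,"offset":[0.02,-0.03,0],"angular":[0.02,-0.02,-0.05]},
    {"gripper":255,"offset":[0.04,-0.06,0],"angular":[0.04,-0.03,-0.1]},
    {"gripper":255,"offset":[0.07,-0.1,0],"angular":[0.04,-0.03,-0.2]},
    {"gripper":255,"offset":[0.1,-0.15,0],"angular":[0.04,-0.03,-0.3]},
    {"gripper":255,"offset":[0.13,-0.2,0],"angular":[0.04,-0.026,-0.365]}
  ]
}}

```text
t: 7.35
eef_pos: [0.4657, 0.1773, 0.4259]
tool_rot: [0.001, 0.866, 0.5, 0.0]
contact_force: [1.6, 0.4, -2.9]
gripper_width: 0.28
grasp_force: 70.0
```

Run:
```python
from h import *
rows([[.50,.28,.35],[.46,.20,.37]],[60,60],0)
print(bot.get_obs()['q'].round(2),bot.get_obs()['tool_rot'])
```

```text
t 7.35 g [0.4658 0.1773 0.3719] f [ 1.6  0.4 -2.9]
[0.1061, -0.0216, 0.0219] [0.0023, 0.0003, 0.0012]
[0.0168, -0.0163, 0.0019] [0.0023, 0.0003, 0.0012]
[-2.17 -0.34  1.45  1.86  0.34  1.34 -1.33] [8.35693464e-04 8.65785722e-01 5.00414093e-01 3.48421954e-04]
```

Emit:
{"op": "drive_tool", "data": {
  "deltas": [
    {"gripper":255,"offset":[0.03,-0.0,0],"angular":[0,0,0]},
    {"gripper":255,"offset":[0.06,-0.01,-0.01],"angular":[0,0,0]},
    {"gripper":255,"offset":[0.09,-0.02,-0.02],"angular":[0,0,0]},
    {"gripper":255,"offset":[0.12,-0.03,-0.03],"angular":[0,0,0]},
    {"gripper":255,"offset":[0.15,-0.04,-0.04],"angular":[0,0,0]}
  ]
}}

```text
t: 7.85
eef_pos: [0.445, 0.2753, 0.4776]
tool_rot: [0.0, 0.866, 0.5, 0.018]
contact_force: [0.5, 0.8, -4.2]
gripper_width: 0.285
grasp_force: 70.1
```

Run:
```python
from h import *
rows([[.50,.28,.35]],[60],0)
print(bot.get_obs()['q'].round(3),bot.get_obs()['tool_rot'])
```

```text
t 7.85 g [0.4467 0.2763 0.4237] f [ 0.5  0.8 -4.2]
[0.0292, 0.0439, 0.0754] [0.0232, -0.04, -0.0001]
[-2.384 -0.336  1.454  1.738  0.353  1.419 -1.504] [3.55161810e-05 8.65896891e-01 4.99892242e-01 1.81746842e-02]
```

```bash
cat > kin.py <<'E'
from h import *
from scipy.optimize import least_squares
Q=np.array([[1.0859,.4778,.0224,1.5565,-.0115,1.1093,-.0831],[.67,.34,.05,1.72,-.02,1.09,-.97],[-.2493,.3161,-.3518,1.8136,.1255,1.0339,-2.3508],[-.18,.03,-.17,2.3,.85,.38,-2.79],[-.94,-.16,.84,2.4,1.01,.18,-2.52],[-1.63,-.31,1.44,2.11,.49,.74,-1.77],[-1.69,-.34,1.45,1.92,.37,1.22,-1.17],[-1.72,-.34,1.45,1.85,.36,1.31,-1.17],[-2.17,-.34,1.45,1.86,.34,1.34,-1.33],[-2.384,-.336,1.454,1.738,.353,1.419,-1.504]])
X=np.array([[.2482,-.6272,.3029],[.4109,-.4373,.3245],[.5115,.231,.3024],[.5006,.0371,.2964],[.4982,-.0406,.321],[.5328,-.0364,.3418],[.4997,-.0487,.3972],[.507,-.042,.4286],[.4657,.1773,.4259],[.445,.2753,.4776]])
W=np.array([[0,.9823,.1873,0],[0,.998,-.066,0],[0,.998,-.065,0],[.027,.951,-.067,.301],[.008,.931,.03,.364],[.002,.975,.118,.187],[.011,.929,.37,.029],[.009,.928,.371,.017],[.001,.866,.5,0],[0,.8659,.4999,.0182]])
E_=lambda a,t:R.from_euler(a,t)
def fk(q,p,s3=-1,s5=-1):
    H,L1,L2,L3,a1,a2,a3,c1,c7=p
    r=E_('z',-q[0]+c1);x=np.array([0,0,H]);r=r*E_('y',q[1]);x=x+r.apply([a1,0,L1]);r=r*E_('z',s3*q[2])*E_('y',q[3])
    x=x+r.apply([a2,0,L2]);r=r*E_('z',s5*q[4])*E_('y',q[5]);x=x+r.apply([a3,0,L3]);return x,r*E_('z',-q[6]+c7)
def fit(s3,s5):
    def f(p):
        o=[]
        for q,x,w in zip(Q,X,W):
            a,r=fk(q,p,s3,s5);o+=list(a-x)+list(.2*(r*R.from_quat(np.roll(w,-1)).inv()).as_rotvec())
        return np.array(o)
    return min((least_squares(f,[.3,.4,.4,.2,0,0,0,c1,c]) for c1 in(0,) for c in(0,1.57,3.14,-1.57)),key=lambda r:r.cost)
if __name__=='__main__':
    for s in((-1,-1),(1,1),(-1,1),(1,-1)):
        r=fit(*s);print(s,r.cost,r.x.round(3),np.abs(r.fun).max())
E
python3 kin.py
```

```text
(-1, -1) 0.0006690500444802525 [ 0.43   0.525  0.527  0.311 -0.017  0.065 -0.006 -0.103  1.473] 0.018038150002828462
(1, 1) 0.67076449663089 [-2.123  0.629 -0.756 -0.727  0.605 -0.991  0.017 -0.063 -0.614] 0.4481624728234316
(-1, 1) 0.14887801103241305 [ 0.141  0.357  0.403  0.113 -0.017 -0.161 -0.076 -0.157  0.898] 0.2238613408512598
(1, -1) 0.5890295307124638 [-1.313  0.692 -0.379 -0.479  0.708 -0.496  0.269 -0.13   2.916] 0.42751151907870294
```

```bash
cat >> kin.py <<'E'
lo=np.array([-2.96,-.34,-1.41,.24,-1.37,.17,-2.96])+.005;hi=np.array([2.96,2.1,1.46,2.44,4.51,1.92,2.96])-.005
def err(q,x,r,p):
    a,b=fk(q,p);return np.r_[x-a,.3*(r*b.inv()).as_rotvec()]
def jac(q,p):
    a,b=fk(q,p);J=[]
    for i in range(7):
        d=q.copy();d[i]+=1e-5;x,r=fk(d,p);J.append(np.r_[x-a,.3*(r*b.inv()).as_rotvec()]/1e-5)
    return np.array(J).T
def track(q,poses,p):
    for x,r in poses:
        for _ in range(6):
            J=jac(q,p);q=np.clip(q+J.T@np.linalg.solve(J@J.T+1e-4*np.eye(6),err(q,x,r,p)),lo,hi)
    return q,np.abs(err(q,x,r,p)).max()
E
python3 - <<'E'
from kin import *
p=fit(-1,-1).x;q0=bot.get_obs()['q'].copy()
# sanity: replay earlier stuck motion
q=np.array([-1.69,-.34,1.45,1.92,.37,1.22,-1.17])
print('replay',track(q,[(np.array([.65,-.05,.38]),tool(44,0))],p)[0].round(2))
J=jac(q0,p);u,s,v=np.linalg.svd(J);print('null',v[-1].round(2),s.round(3))
res=[]
for q1 in(-2.4,-1.9,-1.4,-.9):
  for q2 in(.1,.3,.5):
    for q3 in(.8,.3,0):
      for q4 in(1.5,1.8):
        g=np.array([q1,q2,q3,q4,.2*(q3/.8),np.pi-q2-q4,-1.3])
        poses=[fk(q0+(g-q0)*k/12,p) for k in range(1,13)]
        qf,e=track(q0,poses,p)
        zs=min(x[2] for x,_ in poses);res.append((abs(qf[2])+max(0,.1-qf[1]),g,qf,e,zs,poses[-1][0]))
res.sort(key=lambda a:a[0])
for r in res[:6]: print([np.round(a,2).tolist() for a in r])
E
```

```text
replay [-0.83  0.57  1.07  1.56 -0.51  1.31 -0.49]
null [ 0.17  0.57  0.26  0.01 -0.57 -0.19  0.47] [0.898 0.82  0.449 0.303 0.256 0.09 ]
[0.53, [-2.4, 0.5, 0.0, 1.8, 0.0, 0.84, -1.3], [-2.84, 0.56, 0.53, 1.8, -0.36, 0.87, -1.05], 0.0, 0.19, [-0.39, 0.44, 0.19]]
[0.58, [-2.4, 0.1, 0.0, 1.8, 0.0, 1.24, -1.3], [-2.96, 0.11, 0.58, 1.81, -0.06, 1.24, -1.26], 0.0, 0.41, [-0.34, 0.39, 0.41]]
[0.58, [-2.4, 0.5, 0.0, 1.5, 0.0, 1.14, -1.3], [-2.84, 0.56, 0.58, 1.51, -0.32, 1.17, -1.1], 0.0, 0.31, [-0.46, 0.52, 0.31]]
[0.59, [-2.4, 0.1, 0.0, 1.5, 0.0, 1.54, -1.3], [-2.96, 0.11, 0.59, 1.51, -0.06, 1.54, -1.27], 0.0, 0.52, [-0.38, 0.42, 0.56]]
[0.62, [-2.4, 0.3, 0.0, 1.8, 0.0, 1.04, -1.3], [-2.95, 0.35, 0.62, 1.81, -0.23, 1.06, -1.14], 0.0, 0.3, [-0.38, 0.42, 0.3]]
[0.64, [-2.4, 0.3, 0.0, 1.5, 0.0, 1.34, -1.3], [-2.92, 0.35, 0.64, 1.51, -0.21, 1.35, -1.17], 0.0, 0.44, [-0.43, 0.48, 0.44]]
```

```bash
cat >> kin.py <<'E'
def jrows(q0,g,p,n=5,shift=True):
    """rows that lead along fk of the joint line q0->g, in the current tool frame"""
    x0,r0=fk(q0,p)
    for k in range(1,n+1):
        x,r=fk(q0+(g-q0)*k/n,p);print(r0.inv().apply(x-x0).round(3).tolist(),((r0.inv()*r).as_rotvec()/(np.pi/4)).round(3).tolist(),x.round(3))
E
python3 - <<'E'
from kin import *
p=fit(-1,-1).x;q0=bot.get_obs()['q'].copy();print(q0,fk(q0,p)[0])
for d in([0,.4,-.4,0,0,0,0],[.3,.4,-.4,0,0,0,0]):
    g=q0+np.array(d);print('track',track(q0,[fk(q0+(g-q0)*k/5,p) for k in range(1,6)],p)[0].round(2));jrows(q0,g,p)
E
```

```text
[-2.38381211 -0.33629262  1.45409969  1.73808066  0.3526256   1.41860838
 -1.50411574] [0.45167521 0.27517132 0.48557269]
track [-2.57  0.08  1.26  1.74  0.33  1.41 -1.49]
[0.017, -0.042, -0.018] [-0.103, -0.003, -0.101] [0.424 0.311 0.503]
[0.031, -0.087, -0.029] [-0.203, -0.013, -0.204] [0.392 0.346 0.513]
[0.043, -0.133, -0.032] [-0.3, -0.03, -0.309] [0.357 0.379 0.516]
[0.051, -0.181, -0.029] [-0.393, -0.055, -0.416] [0.32  0.41  0.512]
[0.055, -0.229, -0.019] [-0.483, -0.087, -0.524] [0.281 0.438 0.501]
track [-2.42  0.13  1.44  1.75  0.28  1.4  -1.45]
[0.004, -0.013, -0.017] [-0.105, -0.008, -0.024] [0.442 0.285 0.503]
[0.008, -0.028, -0.028] [-0.206, -0.029, -0.052] [0.43  0.296 0.513]
[0.014, -0.045, -0.031] [-0.301, -0.063, -0.081] [0.419 0.309 0.516]
[0.019, -0.061, -0.028] [-0.39, -0.109, -0.114] [0.408 0.322 0.512]
[0.025, -0.077, -0.017] [-0.47, -0.167, -0.149] [0.398 0.335 0.501]
```

Emit:
{"op": "drive_tool", "data": {
  "deltas": [
    {"gripper":255,"offset":[0.017,-0.042,-0.018],"angular":[-0.103,-0.003,-0.101]},
    {"gripper":255,"offset":[0.031,-0.087,-0.029],"angular":[-0.203,-0.013,-0.204]},
    {"gripper":255,"offset":[0.043,-0.133,-0.032],"angular":[-0.3,-0.03,-0.309]},
    {"gripper":255,"offset":[0.051,-0.181,-0.029],"angular":[-0.393,-0.055,-0.416]},
    {"gripper":255,"offset":[0.055,-0.229,-0.019],"angular":[-0.483,-0.087,-0.524]}
  ]
}}

```text
t: 8.35
eef_pos: [0.2963, 0.4196, 0.5004]
tool_rot: [0.172, 0.743, 0.642, 0.079]
contact_force: [0.6, -1.0, -3.1]
gripper_width: 0.285
grasp_force: 70.4
```

Run:
```python
from kin import *
p=fit(-1,-1).x;q0=bot.get_obs()['q'].copy();print(q0.round(3),fk(q0,p)[0],bot.get_obs()['eef_pos'])
res=[]
for q1 in(-2.4,-1.9,-1.4,-.9):
  for q2 in(.3,.5):
    for q3 in(.5,0,-.4):
        g=np.array([q1,q2,q3,1.7,0,np.pi-q2-1.7,-1.3])
        poses=[fk(q0+(g-q0)*k/12,p) for k in range(1,13)]
        qf,e=track(q0,poses,p);res.append((abs(qf[2]),g,qf,e,poses[-1][0]))
res.sort(key=lambda a:a[0])
for r in res[:6]: print([np.round(a,2).tolist() for a in r])
```

```text
[-2.897 -0.268  1.439  1.749  0.624  1.571 -1.67 ] [0.318901   0.40320282 0.50785944] [0.29629294 0.41957952 0.50038047]
[0.24, [-2.4, 0.3, -0.4, 1.7, 0.0, 1.14, -1.3], [-2.96, 0.29, 0.24, 1.7, -0.2, 1.15, -1.17], 0.0, [-0.54, 0.25, 0.36]]
[0.27, [-2.4, 0.5, -0.4, 1.7, 0.0, 0.94, -1.3], [-2.95, 0.48, 0.27, 1.7, -0.38, 0.98, -1.05], 0.0, [-0.58, 0.26, 0.25]]
[0.57, [-2.4, 0.5, 0.0, 1.7, 0.0, 0.94, -1.3], [-2.87, 0.57, 0.57, 1.7, -0.36, 0.98, -1.06], 0.0, [-0.42, 0.47, 0.23]]
[0.6, [-1.9, 0.5, -0.4, 1.7, 0.0, 0.94, -1.3], [-2.72, 0.54, 0.6, 1.7, -0.57, 1.03, -0.93], 0.0, [-0.38, 0.51, 0.25]]
[0.65, [-2.4, 0.3, 0.0, 1.7, 0.0, 1.14, -1.3], [-2.95, 0.36, 0.65, 1.71, -0.23, 1.16, -1.14], 0.0, [-0.4, 0.45, 0.35]]
[0.74, [-1.4, 0.5, -0.4, 1.7, 0.0, 0.94, -1.3], [-2.32, 0.58, 0.74, 1.7, -0.66, 1.07, -0.87], 0.0, [-0.09, 0.63, 0.25]]
```

Joint 1 is now near its own limit, so turning further the same way must unwind joint 3.

Run:
```python
from kin import *
p=fit(-1,-1).x;q0=bot.get_obs()['q'].copy()
q=q0
for g in([-2.93,.0,1.0,1.75,.3,1.4,-1.5],[-2.93,.25,.6,1.75,.1,1.1,-1.4],[-2.93,.3,.3,1.75,.05,1.1,-1.4]):
    g=np.array(g);q=track(q,[fk(q+(g-q)*k/5,p) for k in range(1,6)],p)[0];print(q.round(2),fk(q,p)[0].round(2))
g=np.array([-2.93,.0,1.0,1.75,.3,1.4,-1.5]);jrows(q0,g,p)
```

```text
[-2.96 -0.    1.02  1.75  0.3   1.4  -1.5 ] [-0.03  0.51  0.5 ]
[-2.96  0.25  0.63  1.75  0.09  1.1  -1.39] [-0.33  0.49  0.38]
[-2.96  0.3   0.33  1.75  0.04  1.1  -1.39] [-0.46  0.35  0.33]
[0.024, -0.059, -0.035] [-0.004, 0.091, -0.139] [0.257 0.44  0.517]
[0.042, -0.123, -0.066] [-0.007, 0.171, -0.284] [0.191 0.47  0.521]
[0.052, -0.191, -0.091] [-0.008, 0.24, -0.434] [0.12  0.493 0.52 ]
[0.054, -0.263, -0.111] [-0.006, 0.297, -0.588] [0.048 0.508 0.512]
[0.049, -0.337, -0.124] [0.001, 0.343, -0.744] [-0.026  0.514  0.499]
```

Emit:
{"op": "drive_tool", "data": {
  "deltas": [
    {"gripper":255,"offset":[0.02,-0.04,-0.025],"angular":[0,0.06,-0.1]},
    {"gripper":255,"offset":[0.033,-0.085,-0.05],"angular":[0,0.12,-0.2]},
    {"gripper":255,"offset":[0.043,-0.13,-0.069],"angular":[0,0.18,-0.3]},
    {"gripper":255,"offset":[0.051,-0.175,-0.086],"angular":[0,0.225,-0.4]},
    {"gripper":255,"offset":[0.053,-0.22,-0.1],"angular":[0,0.265,-0.5]}
  ]
}}

```text
t: 8.85
eef_pos: [0.0649, 0.5122, 0.5094]
tool_rot: [0.114, 0.59, 0.79, 0.12]
contact_force: [-0.1, 0.7, -3.5]
gripper_width: 0.285
grasp_force: 70.5
```

Run:
```python
from kin import *
p=fit(-1,-1).x;q0=bot.get_obs()['q'].copy();print(q0.round(3),fk(q0,p)[0],bot.get_obs()['eef_pos'])
g=np.array([-2.93,.15,.7,1.75,.2,1.2,-1.4]);jrows(q0,g,p)
```

```text
[-2.944  0.014  1.271  1.736  0.323  1.389 -1.443] [0.11220378 0.51834306 0.50851732] [0.06488038 0.51220843 0.50941672]
[0.036, -0.061, -0.015] [-0.014, 0.073, -0.146] [0.043 0.535 0.501]
[0.063, -0.127, -0.028] [-0.021, 0.14, -0.293] [-0.029  0.544  0.49 ]
[0.083, -0.197, -0.038] [-0.02, 0.201, -0.441] [-0.101  0.543  0.476]
[0.094, -0.27, -0.046] [-0.012, 0.257, -0.589] [-0.173  0.533  0.459]
[0.095, -0.345, -0.051] [0.004, 0.307, -0.738] [-0.243  0.513  0.44 ]
```

Emit:
{"op": "drive_tool", "data": {
  "deltas": [
    {"gripper":255,"offset":[0.026,-0.042,-0.01],"angular":[-0.01,0.05,-0.1]},
    {"gripper":255,"offset":[0.048,-0.086,-0.02],"angular":[-0.017,0.1,-0.2]},
    {"gripper":255,"offset":[0.065,-0.132,-0.028],"angular":[-0.02,0.145,-0.3]},
    {"gripper":255,"offset":[0.079,-0.18,-0.036],"angular":[-0.02,0.185,-0.4]},
    {"gripper":255,"offset":[0.089,-0.23,-0.042],"angular":[-0.017,0.23,-0.5]}
  ]
}}

```text
t: 9.35
eef_pos: [-0.1793, 0.5319, 0.4712]
tool_rot: [0.067, 0.411, 0.896, 0.153]
contact_force: [0.0, 0.1, -3.4]
gripper_width: 0.282
grasp_force: 70.5
```

Run:
```python
from kin import *
p=fit(-1,-1).x;q0=bot.get_obs()['q'].copy();print(q0.round(3),fk(q0,p)[0],bot.get_obs()['eef_pos'],bot.get_obs()['tool_rot'])
g=np.array([-2.93,.35,.3,1.75,.0,1.05,-1.4]);jrows(q0,g,p)
```

```text
[-2.929  0.154  0.895  1.721  0.216  1.246 -1.395] [-0.13590003  0.5550564   0.46732548] [-0.17927814  0.53189037  0.471206  ] [0.06744792 0.41064518 0.8964109  0.1525412 ]
[0.038, -0.079, 0.002] [0.034, 0.049, -0.141] [-0.216  0.536  0.439]
[0.064, -0.163, 0.006] [0.079, 0.089, -0.279] [-0.292  0.505  0.407]
[0.078, -0.25, 0.011] [0.134, 0.12, -0.414] [-0.362  0.463  0.373]
[0.079, -0.339, 0.016] [0.2, 0.143, -0.545] [-0.425  0.41   0.339]
[0.068, -0.427, 0.022] [0.275, 0.156, -0.67] [-0.479  0.348  0.305]
```

Emit:
{"op": "drive_tool", "data": {
  "deltas": [
    {"gripper":255,"offset":[0.023,-0.045,0],"angular":[0.02,0.03,-0.08]},
    {"gripper":255,"offset":[0.042,-0.091,0.002],"angular":[0.04,0.055,-0.16]},
    {"gripper":255,"offset":[0.058,-0.138,0.004],"angular":[0.06,0.08,-0.24]},
    {"gripper":255,"offset":[0.069,-0.186,0.007],"angular":[0.09,0.1,-0.32]},
    {"gripper":255,"offset":[0.077,-0.236,0.01],"angular":[0.12,0.115,-0.4]}
  ]
}}

```text
t: 9.85
eef_pos: [-0.395, 0.447, 0.384]
tool_rot: [0.031, 0.261, 0.958, 0.115]
contact_force: [-0.4, 0.3, -3.1]
gripper_width: 0.283
grasp_force: 70.5
```

Run:
```python
from kin import *
p=fit(-1,-1).x;q0=bot.get_obs()['q'].copy();print(q0.round(3),fk(q0,p)[0],bot.get_obs()['eef_pos'],bot.get_obs()['tool_rot'])
g=np.array([-2.93,.33,.0,1.75,.0,1.05,-1.4]);jrows(q0,g,p)
```

```text
[-2.931  0.279  0.539  1.727  0.103  1.127 -1.417] [-0.36390906  0.46999449  0.37590405] [-0.39495243  0.44699157  0.38400714] [0.03111427 0.26139813 0.95779488 0.11546378]
[0.021, -0.069, 0.001] [0.052, 0.029, -0.127] [-0.416  0.423  0.358]
[0.034, -0.14, -0.0] [0.108, 0.055, -0.252] [-0.462  0.371  0.342]
[0.039, -0.212, -0.004] [0.166, 0.079, -0.377] [-0.503  0.313  0.328]
[0.035, -0.283, -0.009] [0.227, 0.1, -0.5] [-0.536  0.25   0.317]
[0.024, -0.354, -0.016] [0.29, 0.118, -0.622] [-0.563  0.183  0.308]
```

Emit:
{"op": "drive_tool", "data": {
  "deltas": [
    {"gripper":255,"offset":[0.014,-0.046,0],"angular":[0.035,0.02,-0.085]},
    {"gripper":255,"offset":[0.025,-0.094,0],"angular":[0.07,0.04,-0.17]},
    {"gripper":255,"offset":[0.034,-0.141,-0.001],"angular":[0.108,0.055,-0.252]},
    {"gripper":255,"offset":[0.038,-0.19,-0.002],"angular":[0.15,0.07,-0.335]},
    {"gripper":255,"offset":[0.038,-0.238,-0.006],"angular":[0.19,0.085,-0.42]}
  ]
}}

```text
t: 10.35
eef_pos: [-0.5454, 0.2656, 0.3329]
tool_rot: [-0.001, 0.098, 0.994, 0.046]
contact_force: [-0.2, 0.7, -4.1]
gripper_width: 0.283
grasp_force: 70.5
```

Run:
```python
from kin import *
p=fit(-1,-1).x;q0=bot.get_obs()['q'].copy();print(q0.round(3),bot.get_obs()['eef_pos'],bot.get_obs()['tool_rot'])
# simulate return to the stand side, tool down, radius .55, yaw following
q=q0
for az in range(150,-10,-10):
    a=np.radians(az);yaw=80+ (az+5)*.55
    q,e=track(q,[(np.array([.55*np.cos(a),.55*np.sin(a),.36]),tool(yaw,0))],p)
    if az%30==0: print(az,yaw,q.round(2),round(e,4))
for tl in(10,20,30,40):
    Rt=tool(80,tl);q,e=track(q,[(np.array([.5277,-.0288,.26])-Rt.apply([0,0,.054]),Rt)],p)
print(q.round(2),e)
q,e=track(q,[(np.array([.5277,-.0288,.17])-Rt.apply([0,0,.054]),Rt)],p);print(q.round(2),e)
```

```text
[-2.937  0.326  0.137  1.722  0.051  1.074 -1.457] [-0.54542761  0.26558416  0.33290969] [-0.00104002  0.09829858  0.99410226  0.04579317]
150 165.25 [-2.86  0.21  0.15  1.79 -0.03  1.15 -1.38] 0.0
120 148.75 [-2.55  0.22  0.38  1.79 -0.09  1.15 -1.11] 0.0
90 132.25 [-2.23  0.24  0.61  1.8  -0.15  1.15 -0.83] 0.0
60 115.75 [-1.88  0.27  0.81  1.8  -0.22  1.16 -0.54] 0.0
30 99.25 [-1.5   0.32  0.99  1.8  -0.29  1.17 -0.25] 0.0
0 82.75 [-1.07  0.38  1.12  1.81 -0.36  1.19  0.04] 0.0
[-0.34  0.52  0.85  1.88 -1.01  1.45  0.76] 1.1340928196545972e-14
[-0.27  0.68  0.77  1.9  -1.13  1.38  0.91] 2.9976021664879223e-15
```

Run:
```python
from kin import *
p=fit(-1,-1).x;s=bot.get_obs();q=s['q'].copy()
x0,r0=s['eef_pos'],R.from_quat(np.roll(s['tool_rot'],-1))
azs=np.linspace(154,-3,9)[1:];yaws=np.linspace(169,82,9)[1:]
for az,yw in zip(azs,yaws):
    a=np.radians(az);x=np.array([.59*np.cos(a),.59*np.sin(a),.345]);r=tool(yw,0)
    o=r0.inv().apply(x-x0).round(3);w=((r0.inv()*r).as_rotvec()/(np.pi/4)).round(3)
    q,e=track(q,[(x,r)],p);print(az,o.tolist(),np.linalg.norm(o).round(3),w.tolist(),q.round(2))
    x0=x0+r0.apply(o);r0=r0*R.from_rotvec(w*np.pi/4)
```

```text
134.375 [-0.1, 0.18, 0.003] 0.206 [0.114, -0.025, 0.235] [-2.67  0.3   0.25  1.72 -0.08  1.14 -1.2 ]
114.75 [-0.111, 0.167, 0.0] 0.201 [0.0, 0.0, 0.242] [-2.45  0.31  0.39  1.72 -0.13  1.14 -1.01]
95.125 [-0.135, 0.149, 0.0] 0.201 [0.0, 0.0, 0.241] [-2.22  0.32  0.53  1.72 -0.18  1.14 -0.83]
75.5 [-0.157, 0.126, 0.0] 0.201 [0.0, 0.0, 0.242] [-1.98  0.35  0.65  1.72 -0.23  1.15 -0.64]
55.875 [-0.173, 0.101, 0.0] 0.2 [0.0, 0.0, 0.242] [-1.74  0.37  0.77  1.73 -0.28  1.16 -0.45]
36.25 [-0.188, 0.074, 0.0] 0.202 [0.0, -0.0, 0.241] [-1.47  0.4   0.88  1.73 -0.33  1.17 -0.26]
16.625 [-0.196, 0.044, 0.0] 0.201 [0.0, -0.0, 0.242] [-1.2   0.44  0.97  1.73 -0.39  1.18 -0.07]
-3.0 [-0.2, 0.014, 0.0] 0.2 [0.0, -0.0, 0.242] [-0.9   0.47  1.04  1.73 -0.43  1.19  0.12]
```

Emit:
{"op": "drive_tool", "data": {
  "deltas": [
    {"gripper":255,"offset":[-0.02,0.036,0],"angular":[0.02,0,0.047]},
    {"gripper":255,"offset":[-0.04,0.072,0.001],"angular":[0.04,-0.01,0.094]},
    {"gripper":255,"offset":[-0.06,0.108,0.002],"angular":[0.07,-0.015,0.141]},
    {"gripper":255,"offset":[-0.08,0.144,0.003],"angular":[0.09,-0.02,0.188]},
    {"gripper":255,"offset":[-0.1,0.18,0.003],"angular":[0.114,-0.025,0.235]}
  ]
}}

```text
t: 10.85
eef_pos: [-0.4096, 0.4245, 0.3462]
tool_rot: [-0.0, 0.192, 0.981, 0.0]
contact_force: [-0.3, 0.7, -3.8]
gripper_width: 0.281
grasp_force: 70.5
```

Emit:
{"op": "drive_tool", "data": {
  "deltas": [
    {"gripper":255,"offset":[-0.022,0.033,0],"angular":[0,0,0.048]},
    {"gripper":255,"offset":[-0.044,0.067,0],"angular":[0,0,0.097]},
    {"gripper":255,"offset":[-0.067,0.1,0],"angular":[0,0,0.145]},
    {"gripper":255,"offset":[-0.089,0.134,0],"angular":[0,0,0.194]},
    {"gripper":255,"offset":[-0.111,0.167,0],"angular":[0,0,0.242]}
  ]
}}

```text
t: 11.35
eef_pos: [-0.2438, 0.5376, 0.3463]
tool_rot: [-0.0, 0.284, 0.959, 0.0]
contact_force: [0.1, -0.1, -4.2]
gripper_width: 0.28
grasp_force: 70.5
```

Emit:
{"op": "drive_tool", "data": {
  "deltas": [
    {"gripper":255,"offset":[-0.027,0.03,0],"angular":[0,0,0.048]},
    {"gripper":255,"offset":[-0.054,0.06,0],"angular":[0,0,0.097]},
    {"gripper":255,"offset":[-0.081,0.09,0],"angular":[0,0,0.145]},
    {"gripper":255,"offset":[-0.108,0.12,0],"angular":[0,0,0.194]},
    {"gripper":255,"offset":[-0.135,0.149,0],"angular":[0,0,0.242]}
  ]
}}

```text
t: 11.85
eef_pos: [-0.0495, 0.5889, 0.3462]
tool_rot: [-0.001, 0.374, 0.928, 0.0]
contact_force: [0.4, 0.6, -3.3]
gripper_width: 0.281
grasp_force: 70.5
```

Emit:
{"op": "drive_tool", "data": {
  "deltas": [
    {"gripper":255,"offset":[-0.031,0.025,0],"angular":[0,0,0.048]},
    {"gripper":255,"offset":[-0.062,0.05,0],"angular":[0,0,0.097]},
    {"gripper":255,"offset":[-0.093,0.075,0],"angular":[0,0,0.145]},
    {"gripper":255,"offset":[-0.124,0.1,0],"angular":[0,0,0.194]},
    {"gripper":255,"offset":[-0.157,0.126,0],"angular":[0,0,0.242]}
  ]
}}

```text
t: 12.35
eef_pos: [0.1505, 0.5709, 0.3459]
tool_rot: [-0.001, 0.46, 0.888, 0.0]
contact_force: [0.1, 1.0, -3.8]
gripper_width: 0.281
grasp_force: 70.6
```

Run:
```python
from kin import *
s=bot.get_obs();print(s['q'].round(2),s['eef_pos'].round(3),s['tool_rot'].round(3),s['grasp_force'],s['t'])
```

```text
[-1.88  0.33  0.59  1.75 -0.21  1.12 -0.61] [0.15  0.571 0.346] [-0.001  0.46   0.888  0.   ] 70.55623042979278 12.35
```

Emit:
{"op": "drive_tool", "data": {
  "deltas": [
    {"gripper":255,"offset":[-0.035,0.02,0],"angular":[0,0,0.048]},
    {"gripper":255,"offset":[-0.069,0.04,0],"angular":[0,0,0.097]},
    {"gripper":255,"offset":[-0.104,0.061,0],"angular":[0,0,0.145]},
    {"gripper":255,"offset":[-0.138,0.081,0],"angular":[0,0,0.194]},
    {"gripper":255,"offset":[-0.173,0.101,0],"angular":[0,0,0.242]}
  ]
}}

```text
t: 12.85
eef_pos: [0.333, 0.4878, 0.3455]
tool_rot: [-0.001, 0.542, 0.84, -0.0]
contact_force: [-0.1, 0.7, -3.3]
gripper_width: 0.28
grasp_force: 70.6
```

Emit:
{"op": "drive_tool", "data": {
  "deltas": [
    {"gripper":255,"offset":[-0.038,0.015,0],"angular":[0,0,0.048]},
    {"gripper":255,"offset":[-0.075,0.03,0],"angular":[0,0,0.097]},
    {"gripper":255,"offset":[-0.113,0.044,0],"angular":[0,0,0.145]},
    {"gripper":255,"offset":[-0.15,0.059,0],"angular":[0,0,0.194]},
    {"gripper":255,"offset":[-0.188,0.074,0],"angular":[0,0,0.242]}
  ]
}}

```text
t: 13.35
eef_pos: [0.4778, 0.347, 0.3451]
tool_rot: [-0.001, 0.619, 0.785, -0.0]
contact_force: [0.7, 0.1, -4.0]
gripper_width: 0.289
grasp_force: 70.6
```

Emit:
{"op": "drive_tool", "data": {
  "deltas": [
    {"gripper":255,"offset":[-0.039,0.009,0],"angular":[0,0,0.048]},
    {"gripper":255,"offset":[-0.078,0.018,0],"angular":[0,0,0.097]},
    {"gripper":255,"offset":[-0.118,0.026,0],"angular":[0,0,0.145]},
    {"gripper":255,"offset":[-0.157,0.035,0],"angular":[0,0,0.194]},
    {"gripper":255,"offset":[-0.196,0.044,0],"angular":[0,0,0.242]}
  ]
}}

```text
t: 13.85
eef_pos: [0.5662, 0.1664, 0.3446]
tool_rot: [-0.001, 0.691, 0.723, -0.0]
contact_force: [1.0, -0.1, -3.5]
gripper_width: 0.283
grasp_force: 70.6
```

Emit:
{"op": "drive_tool", "data": {
  "deltas": [
    {"gripper":255,"offset":[-0.04,0.003,0],"angular":[0,0,0.048]},
    {"gripper":255,"offset":[-0.08,0.006,0],"angular":[0,0,0.097]},
    {"gripper":255,"offset":[-0.12,0.008,0],"angular":[0,0,0.145]},
    {"gripper":255,"offset":[-0.16,0.011,0],"angular":[0,0,0.194]},
    {"gripper":255,"offset":[-0.2,0.014,0],"angular":[0,0,0.242]}
  ]
}}

```text
t: 14.35
eef_pos: [0.5891, -0.0327, 0.3441]
tool_rot: [-0.002, 0.756, 0.654, -0.0]
contact_force: [0.5, 0.3, -4.1]
gripper_width: 0.283
grasp_force: 70.6
```

Run:
```python
from kin import *
p=fit(-1,-1).x
s=bot.get_obs();print(s['q'].round(2),s['eef_pos'].round(3),s['tool_rot'].round(3),s['grasp_force'],s['t'])
q=s['q'].copy();gs=[[.57,-.03,.285],[.56,-.03,.28],[.55,-.03,.275],[.54,-.029,.27],[.5277,-.0288,.265]]
for g,tl in zip(gs,(8,16,24,32,40)):
    rows([g],[80],tl);Rt=tool(80,tl);q,e=track(q,[(np.array(g)-Rt.apply([0,0,.054]),Rt)],p)
print(q.round(2),e)
```

```text
[-0.73  0.42  0.92  1.76 -0.36  1.15  0.16] [ 0.589 -0.033  0.344] [-0.002  0.756  0.654 -0.   ] 70.58604745776393 14.35
t 14.35 g [ 0.589  -0.0326  0.2901] f [ 0.5  0.3 -4.1]
[-0.0076, -0.0195, 0.0057] [-0.0062, 0.1757, 0.0373]
t 14.35 g [ 0.589  -0.0326  0.2901] f [ 0.5  0.3 -4.1]
[-0.0164, -0.0296, 0.0122] [-0.0088, 0.3534, 0.0369]
t 14.35 g [ 0.589  -0.0326  0.2901] f [ 0.5  0.3 -4.1]
[-0.025, -0.0397, 0.0198] [-0.0114, 0.5312, 0.0364]
t 14.35 g [ 0.589  -0.0326  0.2901] f [ 0.5  0.3 -4.1]
[-0.0321, -0.0499, 0.0284] [-0.014, 0.709, 0.0357]
t 14.35 g [ 0.589  -0.0326  0.2901] f [ 0.5  0.3 -4.1]
[-0.0398, -0.0623, 0.0378] [-0.0166, 0.8867, 0.0349]
[-0.27  0.47  0.75  1.88 -0.96  1.42  0.73] 3.080868893334809e-15
```

Emit:
{"op": "drive_tool", "data": {
  "deltas": [
    {"gripper":255,"offset":[-0.0076,-0.0195,0.006],"angular":[-0.006,0.176,0.037]},
    {"gripper":255,"offset":[-0.0164,-0.03,0.012],"angular":[-0.009,0.353,0.037]},
    {"gripper":255,"offset":[-0.025,-0.04,0.02],"angular":[-0.011,0.531,0.036]},
    {"gripper":255,"offset":[-0.032,-0.05,0.0285],"angular":[-0.014,0.709,0.036]},
    {"gripper":255,"offset":[-0.04,-0.0625,0.038],"angular":[-0.017,0.887,0.035]}
  ]
}}

```text
t: 14.85
eef_pos: [0.5216, -0.0628, 0.3068]
tool_rot: [-0.22, 0.719, 0.604, 0.265]
contact_force: [-0.4, 0.4, -4.9]
gripper_width: 0.278
grasp_force: 70.8
```

```bash
cat > chk.py <<'E'
from h import *
import sys
s=bot.get_obs();print(s['q'].round(2),s['t'])
L=float(sys.argv[2]) if len(sys.argv)>2 else .117
g=s['eef_pos']+R.from_quat(np.roll(s['tool_rot'],-1)).apply([0,0,.054]);print('g',g.round(4),s['contact_force'].round(1))
out=[]
for n in('side','top'):
    im,m=snap(n);p=proj(m,[g,g-[0,0,L],g+[0,0,.152-L]])
    x,y=p[0].astype(int);x0=min(max(x-40,0),560);y0=max(y-40,0);c=im[y0:y0+100,x0:x0+80];c=cv2.resize(c,(400,500),interpolation=cv2.INTER_CUBIC)
    for q in p: cv2.circle(c,tuple(int(v) for v in (q-[x0,y0]+.5)*5),3,(255,255,0),1)
    if n=='side':
        k=orange(im,(2,190,100),(x-15,y,30,60));yy,xx=np.nonzero(k);print('orange x by row',[(r,round(xx[yy==r].mean(),1),(yy==r).sum()) for r in np.unique(yy)[::4]], 'pred',p.round(1).tolist())
    print(x0,y0);out.append(c)
cv2.imwrite(f'pics/{sys.argv[1]}.png',np.hstack(out))
E
python3 chk.py d; python3 -c "
from h import *
rows([[.5277,-.0288,.24]],[80],40)"
```

```text
[-0.25  0.39  0.71  1.97 -0.97  1.31  0.76] 14.85
g [ 0.5278 -0.0284  0.2656] [-0.4  0.4 -4.9]
orange x by row [(np.int64(122), np.float64(341.5), np.int64(10)), (np.int64(126), np.float64(341.0), np.int64(9)), (np.int64(130), np.float64(340.5), np.int64(8)), (np.int64(134), np.float64(342.0), np.int64(11)), (np.int64(138), np.float64(342.5), np.int64(12)), (np.int64(142), np.float64(342.5), np.int64(12)), (np.int64(146), np.float64(342.5), np.int64(10)), (np.int64(150), np.float64(342.5), np.int64(8)), (np.int64(155), np.float64(342.0), np.int64(7))] pred [[342.5, 122.5], [342.3, 172.4], [342.6, 106.1]]
302 82
301 164
t 14.95 g [ 0.5247 -0.0323  0.2624] f [-0.2 -1.3 -3.7]
[-0.0113, 0.0025, 0.0197] [0.0015, -0.0008, -0.012]
```

View pics/d.png

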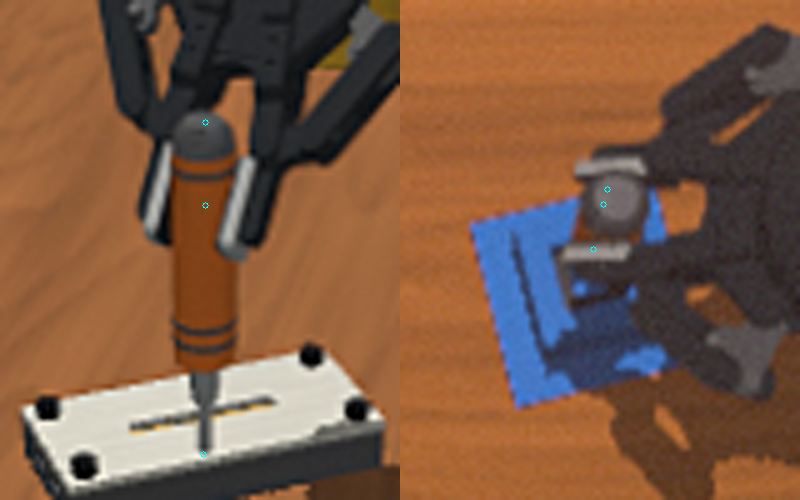

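Both views show the punch upright, with the tip at about (342,172) in the side picture. The cap in the top view agrees with the grasp point once the arm's last 3–4 mm of settling is counted. Now centre over the bore and lower.

Emit:
{"op": "drive_tool", "data": {
  "deltas": [
    {"gripper":255,"offset":[-0.0115,0.0025,0.0195],"angular":[0.0015,0,-0.012]},
    {"gripper":255,"offset":[-0.0115,0.0025,0.0195],"angular":[0.0015,0,-0.012]},
    {"gripper":255,"offset":[-0.0115,0.0025,0.0195],"angular":[0.0015,0,-0.012]},
    {"gripper":255,"offset":[-0.0115,0.0025,0.0195],"angular":[0.0015,0,-0.012]},
    {"gripper":255,"offset":[-0.0115,0.0025,0.0195],"angular":[0.0015,0,-0.012]}
  ]
}}

```text
t: 15.45
eef_pos: [0.525, -0.0591, 0.2854]
tool_rot: [-0.218, 0.716, 0.608, 0.263]
contact_force: [-0.4, 0.1, -2.9]
gripper_width: 0.286
grasp_force: 70.7
```

```bash
python3 -c "
from h import *
rows([[.5277,-.0288,.20],[.5277,-.0288,.195]],[80]*2,40)
im,m=snap('side')
h=cv2.cvtColor(im,cv2.COLOR_BGR2HSV);k=orange(im,(2,190,100),(325,120,35,60));yy,xx=np.nonzero(k)
print([(int(r),round((xx[yy==r].min()+xx[yy==r].max())/2,1),int((yy==r).sum())) for r in np.unique(yy)[::3]])
b=cv2.inRange(h,(100,100,40),(130,255,255));
for r in range(190,240,6): x=np.nonzero(b[r,325:362])[0];print(r,x.min()+325 if len(x) else 0,x.max()+325 if len(x) else 0)
"
```

```text
t 15.45 g [ 0.531  -0.0249  0.244 ] f [-0.4  0.1 -2.9]
[-0.0317, -0.003, 0.0309] [0.0003, -0.0002, 0.0154]
[-0.0349, -0.003, 0.0347] [0.0003, -0.0002, 0.0154]
[(124, np.float64(340.5), 2), (128, np.float64(340.0), 2), (131, np.float64(340.0), 11), (134, np.float64(339.5), 10), (137, np.float64(339.0), 9), (140, np.float64(338.5), 8), (143, np.float64(339.0), 9), (146, np.float64(340.5), 12), (149, np.float64(340.5), 12), (152, np.float64(340.5), 12), (155, np.float64(340.0), 11), (159, np.float64(340.5), 8), (163, np.float64(340.5), 10)]
190 0 0
196 331 354
202 330 354
208 330 354
214 325 360
220 325 361
226 325 361
232 325 361
238 325 361
```

Emit:
{"op": "drive_tool", "data": {
  "deltas": [
    {"gripper":255,"offset":[-0.013,-0.0015,0.012],"angular":[0,0,0.01]},
    {"gripper":255,"offset":[-0.025,-0.003,0.023],"angular":[0,0,0.015]},
    {"gripper":255,"offset":[-0.025,-0.003,0.023],"angular":[0,0,0.015]},
    {"gripper":255,"offset":[-0.025,-0.003,0.023],"angular":[0,0,0.015]},
    {"gripper":255,"offset":[-0.025,-0.003,0.023],"angular":[0,0,0.015]}
  ]
}}

```text
t: 16.0
eef_pos: [0.5217, -0.0632, 0.2518]
tool_rot: [-0.22, 0.72, 0.604, 0.263]
contact_force: [0.5, 0.3, -3.3]
gripper_width: 0.286
grasp_force: 70.8
```

```bash
python3 chk.py e; python3 -c "
from h import *
rows([[.5277,-.0288,.20],[.5277,-.0288,.175]],[80]*2,40)"
```

```text
[-0.21  0.48  0.68  2.01 -1.04  1.26  0.87] 16.0
g [ 0.5277 -0.0289  0.2105] [ 0.5  0.3 -3.3]
orange x by row [(np.int64(146), np.float64(341.5), np.int64(10)), (np.int64(150), np.float64(341.0), np.int64(9)), (np.int64(154), np.float64(340.5), np.int64(8)), (np.int64(158), np.float64(340.8), np.int64(12)), (np.int64(162), np.float64(342.0), np.int64(11)), (np.int64(166), np.float64(342.5), np.int64(10)), (np.int64(170), np.float64(342.2), np.int64(4)), (np.int64(175), np.float64(343.6), np.int64(5))] pred [[342.5, 146.8], [342.3, 193.3], [342.6, 131.5]]
302 106
300 169
t 16.1 g [ 0.5277 -0.0289  0.2104] f [ 0.5  0.2 -3.8]
[-0.0066, 0.0, 0.0081] [0.001, -0.001, 0.0002]
[-0.0226, 0.0, 0.0272] [0.001, -0.001, 0.0002]
```

View pics/e.png

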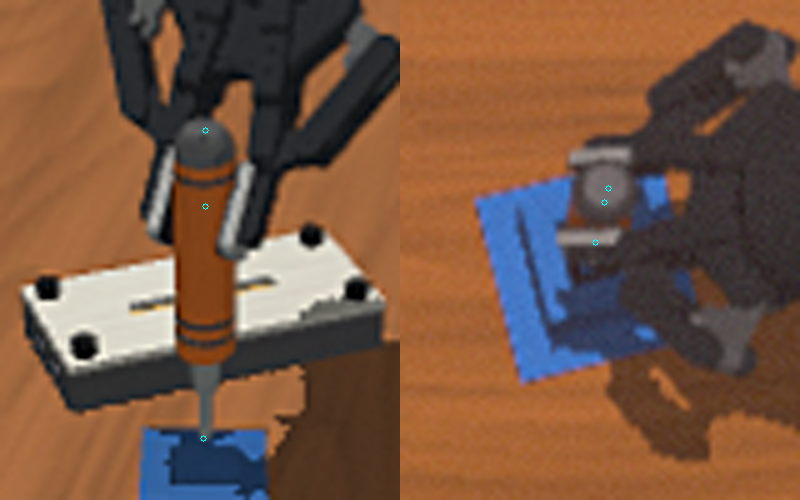

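Aligned: the cap is at (607,188) on its predicted dot, and the tip column 342.3 matches the bore's 342.2. Lowering.

Emit:
{"op": "drive_tool", "data": {
  "deltas": [
    {"gripper":255,"offset":[-0.012,0,0.014],"angular":[0,0,0]},
    {"gripper":255,"offset":[-0.024,0,0.028],"angular":[0,0,0]},
    {"gripper":255,"offset":[-0.033,0,0.0395],"angular":[0,0,0]},
    {"gripper":255,"offset":[-0.037,0,0.044],"angular":[0,0,0]},
    {"gripper":255,"offset":[-0.037,0,0.044],"angular":[0,0,0]}
  ]
}}

```text
t: 16.6
eef_pos: [0.5209, -0.063, 0.1928]
tool_rot: [-0.221, 0.72, 0.603, 0.262]
contact_force: [-0.2, 0.5, -3.9]
gripper_width: 0.281
grasp_force: 70.8
```

Emit:
{"op": "drive_tool", "data": {
  "deltas": [
    {"gripper":255,"offset":[-0.004,0,0.0045],"angular":[0,0,0]},
    {"gripper":255,"offset":[-0.008,0,0.0095],"angular":[0,0,0]},
    {"gripper":255,"offset":[-0.0115,0,0.0138],"angular":[0,0,0]},
    {"gripper":255,"offset":[-0.0115,0,0.0138],"angular":[0,0,0]}
  ]
}}

```text
t: 17.0
eef_pos: [0.521, -0.0632, 0.1747]
tool_rot: [-0.22, 0.72, 0.603, 0.262]
contact_force: [-0.1, -0.9, -3.5]
gripper_width: 0.282
grasp_force: 70.7
```

```bash
python3 -c "
from h import *
rows([[.5277,-.0288,.127]],[80],40)"
```

```text
t 17.0 g [ 0.527  -0.029   0.1334] f [-0.1 -0.9 -3.5]
[-0.0038, 0.0006, 0.0051] [-0.0006, 0.0001, -0.0021]
```

Emit:
{"op": "drive_tool", "data": {
  "deltas": [
    {"gripper":255,"offset":[-0.0013,0,0.0016],"angular":[0,0,0]},
    {"gripper":255,"offset":[-0.0026,0,0.0032],"angular":[0,0,0]},
    {"gripper":255,"offset":[-0.0032,0,0.0039],"angular":[0,0,0]},
    {"gripper":255,"offset":[-0.0032,0,0.0039],"angular":[0,0,0]}
  ]
}}

```text
t: 17.4
eef_pos: [0.5212, -0.0631, 0.1703]
tool_rot: [-0.22, 0.72, 0.604, 0.262]
contact_force: [1.1, -1.5, -3.9]
gripper_width: 0.282
grasp_force: 70.7
```

Emit:
{"op": "drive_tool", "data": {
  "deltas": [
    {"gripper":255,"offset":[-0.0007,0,0.0008],"angular":[0,0,0]},
    {"gripper":255,"offset":[-0.0013,0,0.0016],"angular":[0,0,0]},
    {"gripper":255,"offset":[-0.0013,0,0.0016],"angular":[0,0,0]}
  ]
}}

```text
t: 17.7
eef_pos: [0.5212, -0.0631, 0.1682]
tool_rot: [-0.22, 0.72, 0.604, 0.262]
contact_force: [1.2, -1.1, -3.8]
gripper_width: 0.284
grasp_force: 70.8
```

Emit:
{"op": "drive_tool", "data": {
  "deltas": [
    {"gripper":255,"offset":[-0.0006,0,0.0008],"angular":[0,0,0]},
    {"gripper":255,"offset":[-0.0013,0,0.0015],"angular":[0,0,0]},
    {"gripper":255,"offset":[-0.0013,0,0.0015],"angular":[0,0,0]}
  ]
}}

```text
t: 18.0
eef_pos: [0.5212, -0.0631, 0.1662]
tool_rot: [-0.22, 0.72, 0.604, 0.262]
contact_force: [0.3, -2.1, -3.6]
gripper_width: 0.28
grasp_force: 70.9
```

Emit:
{"op": "drive_tool", "data": {
  "deltas": [
    {"gripper":255,"offset":[-0.0006,0,0.0008],"angular":[0,0,0]},
    {"gripper":255,"offset":[-0.001,0,0.0012],"angular":[0,0,0]},
    {"gripper":255,"offset":[-0.001,0,0.0012],"angular":[0,0,0]}
  ]
}}

```text
t: 18.3
eef_pos: [0.5212, -0.0631, 0.1659]
tool_rot: [-0.221, 0.72, 0.603, 0.263]
contact_force: [-2.1, -3.1, 7.6]
gripper_width: 0.282
grasp_force: 71.9
```

Seated: force up about 11 N at z = 0.1246, so the grip is about 115 mm from the tip. Release and back off along the tool axis.

Emit:
{"op": "drive_tool", "data": {
  "deltas": [
    {"gripper":0,"offset":[0,0,0],"angular":[0,0,0]},
    {"gripper":0,"offset":[0,0,0],"angular":[0,0,0]},
    {"gripper":0,"offset":[0,0,0],"angular":[0,0,0]},
    {"gripper":0,"offset":[0,0,0],"angular":[0,0,0]},
    {"gripper":0,"offset":[0,0,0],"angular":[0,0,0]}
  ]
}}

```text
t: 18.8
eef_pos: [0.5211, -0.0628, 0.1647]
tool_rot: [-0.22, 0.72, 0.604, 0.262]
contact_force: [-0.5, -0.9, 0.6]
gripper_width: 0.999
grasp_force: 0.0
```

Emit:
{"op": "drive_tool", "data": {
  "deltas": [
    {"gripper":0,"offset":[0,0,-0.03],"angular":[0,0,0]},
    {"gripper":0,"offset":[0,0,-0.06],"angular":[0,0,0]},
    {"gripper":0,"offset":[0,0,-0.1],"angular":[0,0,0]},
    {"gripper":0,"offset":[0,0,-0.14],"angular":[0,0,0]},
    {"gripper":0,"offset":[0,0,-0.14],"angular":[0,0,0]}
  ]
}}

```text
t: 19.3
eef_pos: [0.506, -0.1565, 0.2757]
tool_rot: [-0.216, 0.721, 0.603, 0.264]
contact_force: [-0.6, -1.5, -0.1]
gripper_width: 0.996
grasp_force: 0.0
```

Run:
```python
from kin import *
p=fit(-1,-1).x
s=bot.get_obs();print(s['q'].round(2),s['eef_pos'].round(4),s['tool_rot'].round(3),s['gripper_width'])
im,m=snap('side');it,mt=snap('top')
h=cv2.cvtColor(im,cv2.COLOR_BGR2HSV);k=orange(im,(2,190,100),(325,130,35,70));yy,xx=np.nonzero(k)
print([(int(r),(xx[yy==r].min()+xx[yy==r].max())/2,int((yy==r).sum())) for r in np.unique(yy)[::4]])
c=[cv2.resize(a[y:y+100,x:x+80],(400,500),interpolation=cv2.INTER_CUBIC) for a,x,y in((im,302,130),(it,300,170))];cv2.imwrite('pics/f.png',np.hstack(c))
print(proj(m,[[.5277,-.0288,z] for z in(.08,.12,.162)]).round(1),proj(mt,[[.5277,-.0288,.162]]).round(1))
q=s['q'].copy()
for tl in(30,20,10,0):
    Rt=tool(80,tl);q,e=track(q,[(np.array([.5277,-.0288,.27])-Rt.apply([0,0,.054]),Rt)],p)
print(q.round(2),e)
for tl,g in zip((32,24,16,8,0),(.24,.245,.25,.25,.25)): rows([[.5277,-.0288,g]],[80],tl)
```

```text
[-0.07  0.5   0.73  1.93 -0.95  1.39  0.93] [ 0.506  -0.1565  0.2757] [-0.216  0.721  0.603  0.264] 0.9961229835015359
[(175, np.float64(343.0), 2), (179, np.float64(343.0), 6), (183, np.float64(343.0), 11), (187, np.float64(343.0), 11), (191, np.float64(343.0), 11), (195, np.float64(343.0), 11), (199, np.float64(342.5), 10)]
[[342.2 198.2]
 [342.3 183.4]
 [342.4 167. ]] [[339.6 212.6]]
[-0.8   0.28  0.83  1.88 -0.24  1.08 -0.05] 1.9165337720830597e-14
t 19.4 g [ 0.5117 -0.1179  0.231 ] f [-0.   0.2 -0.8]
[0.0827, 0.0002, 0.0519] [0.0016, -0.1785, -0.0013]
t 19.4 g [ 0.5117 -0.1179  0.231 ] f [-0.   0.2 -0.8]
[0.0933, 0.0002, 0.0496] [0.0016, -0.3563, -0.0014]
t 19.4 g [ 0.5117 -0.1179  0.231 ] f [-0.   0.2 -0.8]
[0.1036, 0.0002, 0.0484] [0.0015, -0.5341, -0.0015]
t 19.4 g [ 0.5117 -0.1179  0.231 ] f [-0.   0.2 -0.8]
[0.1102, 0.0002, 0.0519] [0.0014, -0.7119, -0.0016]
t 19.4 g [ 0.5117 -0.1179  0.231 ] f [-0.   0.2 -0.8]
[0.1163, 0.0002, 0.0563] [0.0012, -0.8897, -0.0017]
```

View pics/f.png

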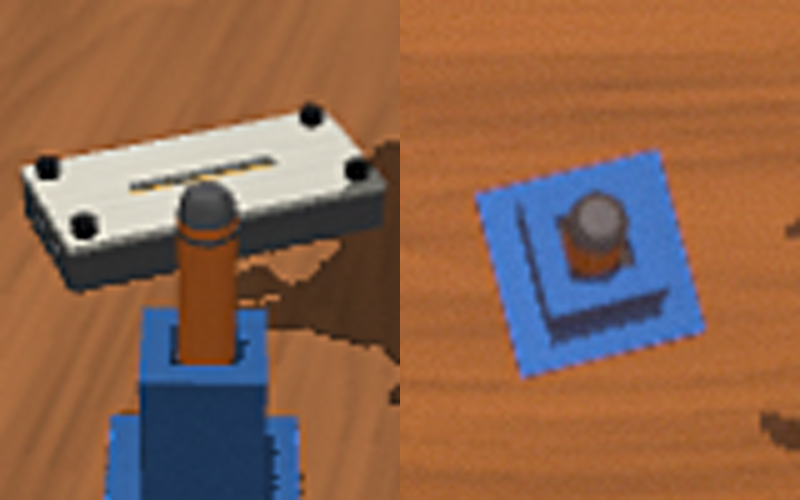

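Both pictures show the punch standing in the bore: side column 343, cap at about (419,213) in the top view. Next come over it with the tool vertical.

Emit:
{"op": "drive_tool", "data": {
  "deltas": [
    {"gripper":0,"offset":[0.04,0,0.015],"angular":[0,-0.178,0]},
    {"gripper":0,"offset":[0.07,0,0.03],"angular":[0,-0.356,0]},
    {"gripper":0,"offset":[0.0955,0,0.043],"angular":[0,-0.534,0]},
    {"gripper":0,"offset":[0.11,0,0.052],"angular":[0.001,-0.712,0]},
    {"gripper":0,"offset":[0.116,0,0.056],"angular":[0.001,-0.89,-0.002]}
  ]
}}

```text
t: 19.9
eef_pos: [0.5274, -0.0247, 0.3034]
tool_rot: [0.001, 0.764, 0.645, -0.002]
contact_force: [-1.6, 0.1, -1.1]
gripper_width: 0.998
grasp_force: 0.0
```

Emit:
{"op": "drive_tool", "data": {
  "deltas": [
    {"gripper":0,"offset":[0,0,0],"angular":[0,0,0]},
    {"gripper":0,"offset":[0,0,0],"angular":[0,0,0]},
    {"gripper":0,"offset":[0,0,0],"angular":[0,0,0]}
  ]
}}

```text
t: 20.2
eef_pos: [0.5264, -0.0296, 0.3029]
tool_rot: [-0.001, 0.766, 0.643, -0.001]
contact_force: [-0.6, 0.3, 0.1]
gripper_width: 0.999
grasp_force: 0.0
```

Run:
```python
from h import *
rows([[.5277,-.0288,.125]],[80],0)
print(bot.get_obs()['q'].round(2))
im,m=snap('wrist');k=orange(im);print(proj(m,[[.5277,-.0288,z] for z in(.09,.13,.162)]).round(1))
h=cv2.cvtColor(im,cv2.COLOR_BGR2HSV);c=max(cv2.findContours(k,cv2.RETR_EXTERNAL,cv2.CHAIN_APPROX_NONE)[0],key=cv2.contourArea);print(cv2.boundingRect(c),c.reshape(-1,2).mean(0))
# slot measure with top: yellow/dark hole along slot
im,m=snap('top');u=np.array([np.cos(np.radians(34.5)),np.sin(np.radians(34.5))]);
P=[[.5805+a*u[0],-.2475+a*u[1],.024] for a in np.arange(-.045,.046,.003)]
px=proj(m,P);h=cv2.cvtColor(im,cv2.COLOR_BGR2HSV)
for a,(x,y) in zip(np.arange(-45,46,3),px):
    w=h[int(round(y))-1:int(round(y))+2,int(round(x))-1:int(round(x))+2].reshape(-1,3);print(a,w[:,1].max(),end=' | ')
```

```text
t 20.2 g [ 0.5263 -0.0296  0.2489] f [-0.6  0.3  0.1]
[0.001, 0.0015, 0.1239] [-0.0036, -0.0007, -0.0008]
[-0.83  0.34  0.96  1.95 -0.33  1.02  0.11]
[[318.6 189.1]
 [318.6 200.5]
 [318.5 212.4]]
(0, 0, 640, 398) [307.41531605 177.58144246]
-45 58 | -42 178 | -39 197 | -36 200 | -33 198 | -30 198 | -27 196 | -24 201 | -21 197 | -18 197 | -15 199 | -12 203 | -9 196 | -6 201 | -3 201 | 0 196 | 3 189 | 6 137 | 9 85 | 12 147 | 15 201 | 18 204 | 21 204 | 24 200 | 27 196 | 30 198 | 33 200 | 36 204 | 39 204 | 42 198 | 45 53 |
```

Emit:
{"op": "drive_tool", "data": {
  "deltas": [
    {"gripper":0,"offset":[0.001,0.001,0.04],"angular":[-0.004,0,0]},
    {"gripper":0,"offset":[0.001,0.001,0.08],"angular":[-0.004,0,0]},
    {"gripper":0,"offset":[0.001,0.001,0.11],"angular":[-0.004,0,0]},
    {"gripper":0,"offset":[0.001,0.001,0.124],"angular":[-0.004,0,0]},
    {"gripper":0,"offset":[0.001,0.001,0.124],"angular":[-0.004,0,0]}
  ]
}}

```text
t: 20.8
eef_pos: [0.5272, -0.0293, 0.1784]
tool_rot: [-0.0, 0.767, 0.642, -0.001]
contact_force: [-0.0, -0.1, -0.3]
gripper_width: 1.001
grasp_force: 0.0
```

Emit:
{"op": "drive_tool", "data": {
  "deltas": [
    {"gripper":255,"offset":[0,0,0],"angular":[0,0,0]},
    {"gripper":255,"offset":[0,0,0],"angular":[0,0,0]},
    {"gripper":255,"offset":[0,0,0],"angular":[0,0,0]},
    {"gripper":255,"offset":[0,0,0],"angular":[0,0,0]},
    {"gripper":255,"offset":[0,0,0],"angular":[0,0,0]}
  ],
  "grip_force": 80
}}

```text
t: 21.3
eef_pos: [0.5282, -0.0278, 0.1806]
tool_rot: [0.0, 0.766, 0.643, 0.001]
contact_force: [-3.3, 0.9, 8.8]
gripper_width: 0.285
grasp_force: 77.4
```

Emit:
{"op": "drive_tool", "data": {
  "deltas": [
    {"gripper":255,"offset":[0,0,-0.01],"angular":[0,0,0]},
    {"gripper":255,"offset":[0,0,-0.03],"angular":[0,0,0]},
    {"gripper":255,"offset":[0,0,-0.06],"angular":[0,0,0]},
    {"gripper":255,"offset":[0,0,-0.1],"angular":[0,0,0]},
    {"gripper":255,"offset":[0,0,-0.1],"angular":[0,0,0]}
  ]
}}

```text
t: 21.8
eef_pos: [0.5303, -0.0287, 0.2842]
tool_rot: [0.003, 0.766, 0.643, 0.004]
contact_force: [1.3, 0.3, -4.1]
gripper_width: 0.283
grasp_force: 79.1
```

Run:
```python
from h import *
u=np.array([np.cos(np.radians(34.5)),np.sin(np.radians(34.5))])
s=bot.get_obs();print(s['q'].round(2))
for a in(.030,):
    t=np.array([.5805,-.2475])+a*u;print(t);rows([[*t,.225],[*t,.18]],[80,80],0)
```

```text
[-0.81  0.37  0.95  1.97 -0.36  0.97  0.14]
[ 0.60522379 -0.23050781]
t 21.8 g [ 0.5309 -0.0287  0.2302] f [ 1.3  0.3 -4.1]
[-0.1858, 0.1086, 0.0059] [0.0122, -0.0027, 0.0007]
[-0.1859, 0.1082, 0.0509] [0.0122, -0.0027, 0.0007]
```

Emit:
{"op": "drive_tool", "data": {
  "deltas": [
    {"gripper":255,"offset":[-0.03,0.018,0],"angular":[0,0,0]},
    {"gripper":255,"offset":[-0.07,0.041,0.002],"angular":[0.005,0,0]},
    {"gripper":255,"offset":[-0.112,0.065,0.004],"angular":[0.01,0,0]},
    {"gripper":255,"offset":[-0.153,0.089,0.006],"angular":[0.01,0,0]},
    {"gripper":255,"offset":[-0.186,0.1085,0.006],"angular":[0.01,0,0]}
  ]
}}

```text
t: 22.3
eef_pos: [0.6026, -0.2322, 0.2728]
tool_rot: [-0.003, 0.766, 0.643, -0.003]
contact_force: [0.1, -0.3, -3.1]
gripper_width: 0.286
grasp_force: 79.1
```

Emit:
{"op": "drive_tool", "data": {
  "deltas": [
    {"gripper":255,"offset":[0,0,0.02],"angular":[0,0,0]},
    {"gripper":255,"offset":[0,0,0.04],"angular":[0,0,0]},
    {"gripper":255,"offset":[0,0,0.05],"angular":[0,0,0]},
    {"gripper":255,"offset":[0,0,0.05],"angular":[0,0,0]},
    {"gripper":255,"offset":[0,0,0.05],"angular":[0,0,0]}
  ]
}}

```text
t: 22.8
eef_pos: [0.6027, -0.2295, 0.2242]
tool_rot: [-0.002, 0.766, 0.643, -0.002]
contact_force: [0.5, 0.2, -3.5]
gripper_width: 0.286
grasp_force: 79.2
```

```bash
cat > ck2.py <<'E'
from h import *
import sys
u=np.array([np.cos(np.radians(34.5)),np.sin(np.radians(34.5))]);v=np.array([-u[1],u[0]])
t=np.array([.5805,-.2475])
s=bot.get_obs();Rc=R.from_quat(np.roll(s['tool_rot'],-1));g=s['eef_pos']+Rc.apply([0,0,.054])
print('t',s['t'],'slot x,y mm',((g[:2]-t)@np.c_[u,v]*1000).round(1),'gz',g[2].round(4),'tilt',Rc.apply([0,0,1]).round(4),'f',s['contact_force'].round(1))
print('world u in tool per 10mm',Rc.inv().apply([*u*.01,0]).round(5),'v',Rc.inv().apply([*v*.01,0]).round(5))
E
python3 ck2.py
python3 - <<'E'
from h import *
s=bot.get_obs();Rc=R.from_quat(np.roll(s['tool_rot'],-1));g=s['eef_pos']+Rc.apply([0,0,.054])
out=[]
for n in('side','top'):
    im,m=snap(n);p=proj(m,[g+Rc.apply([0,0,d]) for d in(0,.1166,-.035)]);print(n,p.round(1).tolist())
    x,y=p[0].astype(int);x0=min(max(x-40,0),560);y0=max(y-35,0);c=cv2.resize(im[y0:y0+100,x0:x0+80],(400,500),interpolation=cv2.INTER_CUBIC)
    for q in p: cv2.circle(c,tuple(int(w) for w in (q-[x0,y0]+.5)*5),3,(255,255,0),1)
    out.append(c);print(x0,y0)
    k=orange(im,(2,190,100),(x-15,y-30,30,70));yy,xx=np.nonzero(k);print([(int(r),(xx[yy==r].min()+xx[yy==r].max())/2,int((yy==r).sum())) for r in np.unique(yy)[::3]])
cv2.imwrite('pics/g.png',np.hstack(out))
E
```

```text
t 22.8 slot x,y mm [28.3  2.4] gz 0.1702 tilt [-5.8e-03  6.0e-04 -1.0e+00] f [ 0.5  0.2 -3.5]
world u in tool per 10mm [ 7.00e-03  7.14e-03 -4.00e-05] v [ 7.14e-03 -7.00e-03  4.00e-05]
side [[332.0, 118.9], [332.7, 158.7], [331.7, 106.0]]
291 83
[(113, np.float64(331.5), 4), (117, np.float64(331.0), 7), (120, np.float64(331.0), 7), (123, np.float64(331.0), 7), (126, np.float64(331.0), 7), (129, np.float64(332.5), 10), (132, np.float64(333.0), 9), (135, np.float64(333.0), 9), (138, np.float64(333.0), 7), (143, np.float64(333.0), 5)]
top [[434.5, 174.2], [423.4, 185.5], [438.3, 170.3]]
394 139
[]
```

View pics/g.png

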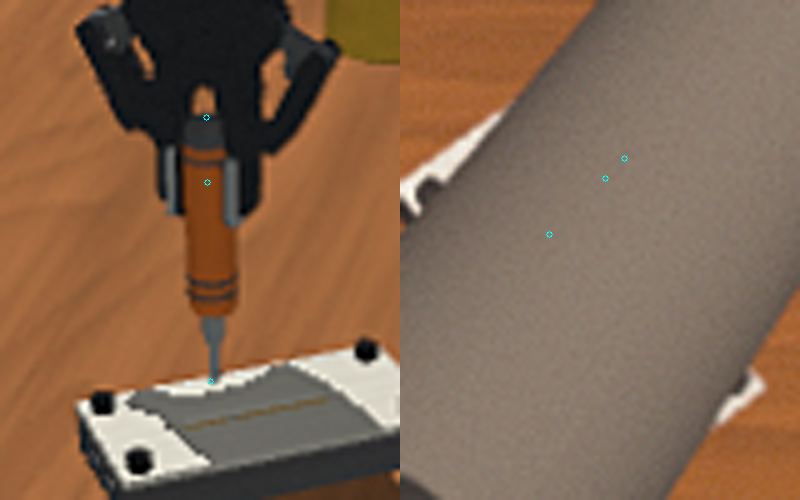

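The side view shows the punch nearly upright with its tip at about (333,159), roughly 3 mm off the slot's centreline. I'll level the tool and shift.

```bash
python3 ck2.py
python3 - <<'E'
from h import *
u=np.array([np.cos(np.radians(34.5)),np.sin(np.radians(34.5))]);v=np.array([-u[1],u[0]])
t=np.array([.5805,-.2475])+.0312*u-.001*v   # grip point; tip leans about 1 mm to -x of it
rows([[*t,.170],[*t,.150]],[80,80],0)
E
```

```text
t 22.9 slot x,y mm [28.5  2. ] gz 0.171 tilt [-4.2e-03  3.0e-04 -1.0e+00] f [-0.3 -0.4 -3. ]
world u in tool per 10mm [ 7.00e-03  7.14e-03 -3.00e-05] v [ 7.14e-03 -7.00e-03  3.00e-05]
t 22.9 g [ 0.6029 -0.2297  0.171 ] f [-0.3 -0.4 -3. ]
[-0.0003, 0.0038, 0.001] [-0.0053, 0.0006, 0.002]
[-0.0003, 0.0039, 0.021] [-0.0053, 0.0006, 0.002]
```

Emit:
{"op": "drive_tool", "data": {
  "deltas": [
    {"gripper":255,"offset":[-0.0003,0.0038,0.001],"angular":[-0.005,0,0]},
    {"gripper":255,"offset":[-0.0003,0.0038,0.012],"angular":[-0.005,0,0]},
    {"gripper":255,"offset":[-0.0003,0.0038,0.0225],"angular":[-0.005,0,0]},
    {"gripper":255,"offset":[-0.0003,0.0038,0.0225],"angular":[-0.005,0,0]},
    {"gripper":255,"offset":[-0.0003,0.0038,0.0225],"angular":[-0.005,0,0]}
  ]
}}

```text
t: 23.4
eef_pos: [0.6058, -0.2306, 0.2007]
tool_rot: [-0.001, 0.766, 0.643, -0.001]
contact_force: [0.5, -0.1, -3.4]
gripper_width: 0.286
grasp_force: 79.2
```

Emit:
{"op": "drive_tool", "data": {
  "deltas": [
    {"gripper":255,"offset":[0,0,0.001],"angular":[0,0,0]},
    {"gripper":255,"offset":[0,0,0.002],"angular":[0,0,0]},
    {"gripper":255,"offset":[0,0,0.0035],"angular":[0,0,0]},
    {"gripper":255,"offset":[0,0,0.0035],"angular":[0,0,0]}
  ]
}}

```text
t: 23.8
eef_pos: [0.6061, -0.2307, 0.1978]
tool_rot: [-0.001, 0.766, 0.643, -0.001]
contact_force: [-0.2, 0.3, -2.6]
gripper_width: 0.282
grasp_force: 79.2
```

```bash
python3 ck2.py
```

```text
t 23.8 slot x,y mm [30.5 -0.5] gz 0.1438 tilt [-2.e-03  1.e-04 -1.e+00] f [-0.2  0.3 -2.6]
world u in tool per 10mm [ 7.00e-03  7.14e-03 -2.00e-05] v [ 7.14e-03 -7.00e-03  1.00e-05]
```

Emit:
{"op": "drive_tool", "data": {
  "deltas": [
    {"gripper":255,"offset":[0,0,0.001],"angular":[0,0,0]},
    {"gripper":255,"offset":[0,0,0.002],"angular":[0,0,0]},
    {"gripper":255,"offset":[0,0,0.0028],"angular":[0,0,0]},
    {"gripper":255,"offset":[0,0,0.0028],"angular":[0,0,0]}
  ]
}}

```text
t: 24.2
eef_pos: [0.6061, -0.2307, 0.195]
tool_rot: [-0.001, 0.766, 0.643, -0.001]
contact_force: [-0.3, 0.5, -4.0]
gripper_width: 0.283
grasp_force: 79.2
```

Emit:
{"op": "drive_tool", "data": {
  "deltas": [
    {"gripper":255,"offset":[0,0,0.0005],"angular":[0,0,0]},
    {"gripper":255,"offset":[0,0,0.001],"angular":[0,0,0]},
    {"gripper":255,"offset":[0,0,0.001],"angular":[0,0,0]}
  ]
}}

```text
t: 24.5
eef_pos: [0.6062, -0.2308, 0.1943]
tool_rot: [-0.001, 0.766, 0.643, -0.001]
contact_force: [-0.5, 0.5, -1.4]
gripper_width: 0.288
grasp_force: 79.5
```

```bash
python3 ck2.py
```

```text
t 24.5 slot x,y mm [30.6 -0.7] gz 0.1403 tilt [-0.0017  0.     -1.    ] f [-0.5  0.5 -1.4]
world u in tool per 10mm [ 7.00e-03  7.14e-03 -1.00e-05] v [ 7.14e-03 -7.00e-03  1.00e-05]
```

Tip on the floor at the expected height (2 N). Press about 0.7 mm more and hold, then slide.

Emit:
{"op": "drive_tool", "data": {
  "deltas": [
    {"gripper":255,"offset":[0,0,0.0007],"angular":[0,0,0]},
    {"gripper":255,"offset":[0,0,0.0007],"angular":[0,0,0]},
    {"gripper":255,"offset":[0,0,0.0007],"angular":[0,0,0]}
  ]
}}

```text
t: 24.8
eef_pos: [0.6062, -0.2308, 0.1937]
tool_rot: [-0.001, 0.766, 0.643, -0.001]
contact_force: [-0.6, 1.4, 0.4]
gripper_width: 0.284
grasp_force: 79.7
```

Emit:
{"op": "drive_tool", "data": {
  "deltas": [
    {"gripper":255,"offset":[-0.003,-0.003,0],"angular":[0,0,0]},
    {"gripper":255,"offset":[-0.006,-0.006,0],"angular":[0,0,0]},
    {"gripper":255,"offset":[-0.009,-0.009,0],"angular":[0,0,0]},
    {"gripper":255,"offset":[-0.009,-0.009,0],"angular":[0,0,0]}
  ]
}}

```text
t: 25.2
eef_pos: [0.594, -0.2391, 0.193]
tool_rot: [-0.001, 0.766, 0.643, -0.002]
contact_force: [-0.8, -0.9, -4.3]
gripper_width: 0.283
grasp_force: 79.4
```

Emit:
{"op": "drive_tool", "data": {
  "deltas": [
    {"gripper":255,"offset":[-0.002,-0.002,0],"angular":[0,0,0]},
    {"gripper":255,"offset":[-0.004,-0.004,0],"angular":[0,0,0]},
    {"gripper":255,"offset":[-0.0055,-0.0055,0],"angular":[0,0,0]},
    {"gripper":255,"offset":[-0.0055,-0.0055,0],"angular":[0,0,0]},
    {"gripper":255,"offset":[-0.0055,-0.0055,0],"angular":[0,0,0]}
  ]
}}

```text
t: 25.7
eef_pos: [0.5893, -0.2425, 0.1934]
tool_rot: [-0.001, 0.766, 0.643, -0.001]
contact_force: [-0.2, 0.0, -3.2]
gripper_width: 0.287
grasp_force: 79.4
```

```bash
python3 ck2.py
```

```text
t 25.7 slot x,y mm [10.  -0.8] gz 0.1394 tilt [-2.1e-03  1.0e-04 -1.0e+00] f [-0.2  0.  -3.2]
world u in tool per 10mm [ 7.00e-03  7.14e-03 -2.00e-05] v [ 7.14e-03 -7.00e-03  1.00e-05]
```

The force fell to its baseline, so the tip is over the hole. Lower.

Emit:
{"op": "drive_tool", "data": {
  "deltas": [
    {"gripper":255,"offset":[0,0,0.001],"angular":[0,0,0]},
    {"gripper":255,"offset":[0,0,0.0025],"angular":[0,0,0]},
    {"gripper":255,"offset":[0,0,0.0035],"angular":[0,0,0]},
    {"gripper":255,"offset":[0,0,0.0035],"angular":[0,0,0]}
  ]
}}

```text
t: 26.1
eef_pos: [0.5893, -0.2424, 0.1897]
tool_rot: [-0.001, 0.766, 0.643, -0.001]
contact_force: [-1.0, -0.4, -4.5]
gripper_width: 0.285
grasp_force: 79.4
```

Emit:
{"op": "drive_tool", "data": {
  "deltas": [
    {"gripper":255,"offset":[0,0,0.001],"angular":[0,0,0]},
    {"gripper":255,"offset":[0,0,0.002],"angular":[0,0,0]},
    {"gripper":255,"offset":[0,0,0.003],"angular":[0,0,0]},
    {"gripper":255,"offset":[0,0,0.003],"angular":[0,0,0]}
  ]
}}

```text
t: 26.5
eef_pos: [0.5894, -0.2426, 0.1871]
tool_rot: [-0.001, 0.766, 0.643, -0.001]
contact_force: [-0.2, -0.2, -1.9]
gripper_width: 0.284
grasp_force: 79.7
```

```bash
python3 ck2.py
```

```text
t 26.5 slot x,y mm [10.  -0.9] gz 0.1331 tilt [-1.7e-03  1.0e-04 -1.0e+00] f [-0.2 -0.2 -1.9]
world u in tool per 10mm [ 7.00e-03  7.14e-03 -1.00e-05] v [ 7.14e-03 -7.00e-03  1.00e-05]
```

In the hole and bearing on its bottom. Press.

Emit:
{"op": "drive_tool", "data": {
  "deltas": [
    {"gripper":255,"offset":[0,0,0.002],"angular":[0,0,0]},
    {"gripper":255,"offset":[0,0,0.004],"angular":[0,0,0]},
    {"gripper":255,"offset":[0,0,0.006],"angular":[0,0,0]},
    {"gripper":255,"offset":[0,0,0.006],"angular":[0,0,0]}
  ],
  "grip_force": 100
}}

```text
t: 26.9
eef_pos: [0.5895, -0.2429, 0.182]
tool_rot: [-0.0, 0.766, 0.643, -0.0]
contact_force: [-1.5, 2.0, 10.2]
gripper_width: 0.281
grasp_force: 98.7
```

Emit:
{"op": "drive_tool", "data": {
  "deltas": [
    {"gripper":255,"offset":[0,0,0.002],"angular":[0,0,0]},
    {"gripper":255,"offset":[0,0,0.004],"angular":[0,0,0]},
    {"gripper":255,"offset":[0,0,0.0055],"angular":[0,0,0]},
    {"gripper":255,"offset":[0,0,0.0055],"angular":[0,0,0]}
  ]
}}

```text
t: 27.3
eef_pos: [0.5894, -0.2427, 0.1761]
tool_rot: [-0.001, 0.766, 0.643, -0.0]
contact_force: [-1.8, 1.4, 5.5]
gripper_width: 0.276
grasp_force: 98.4
```

```bash
python3 ck2.py
```

```text
t 27.3 slot x,y mm [10. -1.] gz 0.1221 tilt [-1.3e-03  4.0e-04 -1.0e+00] f [-1.8  1.4  5.5]
world u in tool per 10mm [ 7.00e-03  7.14e-03 -1.00e-05] v [ 7.14e-03 -7.00e-03  1.00e-05]
```

Emit:
{"op": "drive_tool", "data": {
  "deltas": [
    {"gripper":255,"offset":[0,0,0.001],"angular":[0,0,0]},
    {"gripper":255,"offset":[0,0,0.001],"angular":[0,0,0]}
  ]
}}

```text
t: 27.5
eef_pos: [0.5894, -0.2426, 0.1749]
tool_rot: [-0.001, 0.766, 0.643, -0.0]
contact_force: [-1.9, 1.4, 4.7]
gripper_width: 0.282
grasp_force: 98.1
```

Emit:
{"op": "drive_tool", "data": {
  "deltas": [
    {"gripper":255,"offset":[0,0,-0.006],"angular":[0,0,0]},
    {"gripper":255,"offset":[0,0,-0.014],"angular":[0,0,0]},
    {"gripper":255,"offset":[0,0,-0.03],"angular":[0,0,0]},
    {"gripper":255,"offset":[0,0,-0.06],"angular":[0,0,0]},
    {"gripper":255,"offset":[0,0,-0.1],"angular":[0,0,0]}
  ]
}}

```text
t: 28.0
eef_pos: [0.5886, -0.2417, 0.2741]
tool_rot: [-0.002, 0.766, 0.643, -0.002]
contact_force: [0.6, 0.3, -2.7]
gripper_width: 0.278
grasp_force: 98.0
```

```bash
python3 ck2.py; python3 -c "
from h import *
rows([[.528,-.0285,.225]],[80],0)"
```

```text
t 28.0 slot x,y mm [9.7 0.4] gz 0.2201 tilt [-5.6e-03  9.0e-04 -1.0e+00] f [ 0.6  0.3 -2.7]
world u in tool per 10mm [ 7.00e-03  7.14e-03 -4.00e-05] v [ 7.14e-03 -7.00e-03  4.00e-05]
t 28.0 g [ 0.5883 -0.2417  0.2201] f [ 0.6  0.3 -2.7]
[0.1996, -0.0965, -0.0044] [-0.0072, 0.0002, 0.0014]
```

The force peaked (about 14 N) and fell to about 8 N near 12 mm, so the spring snapped. Back to the stand.

Emit:
{"op": "drive_tool", "data": {
  "deltas": [
    {"gripper":255,"offset":[0.04,-0.019,-0.004],"angular":[-0.003,0,0]},
    {"gripper":255,"offset":[0.085,-0.041,-0.006],"angular":[-0.006,0,0]},
    {"gripper":255,"offset":[0.13,-0.063,-0.006],"angular":[-0.007,0,0]},
    {"gripper":255,"offset":[0.17,-0.082,-0.005],"angular":[-0.007,0,0]},
    {"gripper":255,"offset":[0.2,-0.097,-0.0045],"angular":[-0.007,0,0]}
  ]
}}

```text
t: 28.5
eef_pos: [0.5275, -0.0257, 0.2791]
tool_rot: [0.001, 0.765, 0.644, 0.001]
contact_force: [0.2, 0.8, -4.5]
gripper_width: 0.285
grasp_force: 98.3
```

Emit:
{"op": "drive_tool", "data": {
  "deltas": [
    {"gripper":255,"offset":[0,0,0],"angular":[0,0,0]},
    {"gripper":255,"offset":[0,0,0],"angular":[0,0,0]},
    {"gripper":255,"offset":[0,0,0],"angular":[0,0,0]},
    {"gripper":255,"offset":[0,0,0],"angular":[0,0,0]}
  ]
}}

```text
t: 28.9
eef_pos: [0.5286, -0.0304, 0.2794]
tool_rot: [0.002, 0.767, 0.642, 0.001]
contact_force: [0.2, 0.1, -3.4]
gripper_width: 0.284
grasp_force: 98.6
```

```bash
python3 -c "
from h import *
rows([[.528,-.028,.165]],[80],0)
s=bot.get_obs();Rc=R.from_quat(np.roll(s['tool_rot'],-1));g=s['eef_pos']+Rc.apply([0,0,.054])
im,m=snap('side');p=proj(m,[g+Rc.apply([0,0,d]) for d in(0,.0706,.1166)]);print(p.round(1))
x,y=p[0].astype(int)
k=orange(im,(2,190,100),(x-15,y-30,30,70));yy,xx=np.nonzero(k);print([(int(r),(xx[yy==r].min()+xx[yy==r].max())/2,int((yy==r).sum())) for r in np.unique(yy)[::3]])
"
```

```text
t 28.9 g [ 0.5288 -0.0304  0.2254] f [ 0.2  0.1 -3.4]
[0.0023, -0.0013, 0.0604] [0.0054, 0.001, -0.0018]
[[342.2 140. ]
 [341.9 169.3]
 [341.8 187.1]]
[(132, np.float64(337.0), 1), (136, np.float64(337.0), 1), (139, np.float64(341.0), 9), (142, np.float64(341.0), 9), (145, np.float64(341.0), 9), (148, np.float64(341.0), 9), (151, np.float64(341.5), 10), (154, np.float64(342.5), 12), (157, np.float64(342.0), 11), (160, np.float64(342.5), 10), (163, np.float64(343.0), 9), (166, np.float64(342.5), 8), (170, np.float64(342.5), 10)]
```

Emit:
{"op": "drive_tool", "data": {
  "deltas": [
    {"gripper":255,"offset":[0.0017,-0.0006,0.015],"angular":[0.005,0,0]},
    {"gripper":255,"offset":[0.0017,-0.0006,0.035],"angular":[0.005,0,0]},
    {"gripper":255,"offset":[0.0017,-0.0006,0.055],"angular":[0.005,0,0]},
    {"gripper":255,"offset":[0.0017,-0.0006,0.068],"angular":[0.005,0,0]},
    {"gripper":255,"offset":[0.0017,-0.0006,0.068],"angular":[0.005,0,0]}
  ]
}}

```text
t: 29.45
eef_pos: [0.5271, -0.0273, 0.2089]
tool_rot: [-0.001, 0.766, 0.643, -0.002]
contact_force: [-0.8, -0.1, -3.3]
gripper_width: 0.282
grasp_force: 98.5
```

Emit:
{"op": "drive_tool", "data": {
  "deltas": [
    {"gripper":255,"offset":[0,0,0.004],"angular":[0,0,0]},
    {"gripper":255,"offset":[0,0,0.008],"angular":[0,0,0]},
    {"gripper":255,"offset":[0,0,0.012],"angular":[0,0,0]},
    {"gripper":255,"offset":[0,0,0.012],"angular":[0,0,0]},
    {"gripper":255,"offset":[0,0,0.012],"angular":[0,0,0]}
  ]
}}

```text
t: 29.95
eef_pos: [0.5285, -0.027, 0.1992]
tool_rot: [0.0, 0.766, 0.643, -0.0]
contact_force: [-0.2, -0.5, -3.3]
gripper_width: 0.28
grasp_force: 98.5
```

Emit:
{"op": "drive_tool", "data": {
  "deltas": [
    {"gripper":255,"offset":[-0.0005,0,0.005],"angular":[0,0,0]},
    {"gripper":255,"offset":[-0.001,0,0.01],"angular":[0,0,0]},
    {"gripper":255,"offset":[-0.001,0,0.015],"angular":[0,0,0]},
    {"gripper":255,"offset":[-0.001,0,0.0165],"angular":[0,0,0]},
    {"gripper":255,"offset":[-0.001,0,0.0165],"angular":[0,0,0]}
  ]
}}

```text
t: 30.45
eef_pos: [0.5281, -0.028, 0.1822]
tool_rot: [-0.0, 0.766, 0.643, -0.001]
contact_force: [0.2, -0.4, -3.8]
gripper_width: 0.278
grasp_force: 98.6
```

Emit:
{"op": "drive_tool", "data": {
  "deltas": [
    {"gripper":255,"offset":[0,0,0.0007],"angular":[0,0,0]},
    {"gripper":255,"offset":[0,0,0.0015],"angular":[0,0,0]},
    {"gripper":255,"offset":[0,0,0.0015],"angular":[0,0,0]}
  ]
}}

```text
t: 30.75
eef_pos: [0.5282, -0.028, 0.1811]
tool_rot: [-0.0, 0.766, 0.643, -0.0]
contact_force: [-0.3, 0.8, -3.5]
gripper_width: 0.28
grasp_force: 98.6
```

Emit:
{"op": "drive_tool", "data": {
  "deltas": [
    {"gripper":255,"offset":[0,0,0.0007],"angular":[0,0,0]},
    {"gripper":255,"offset":[0,0,0.0012],"angular":[0,0,0]},
    {"gripper":255,"offset":[0,0,0.0012],"angular":[0,0,0]}
  ]
}}

```text
t: 31.05
eef_pos: [0.5284, -0.0282, 0.1807]
tool_rot: [-0.0, 0.766, 0.643, 0.0]
contact_force: [-2.4, 0.3, 7.1]
gripper_width: 0.282
grasp_force: 100.0
```

Seated at the same height as before (0.1807 against 0.1806). Release and rise.

Emit:
{"op": "drive_tool", "data": {
  "deltas": [
    {"gripper":0,"offset":[0,0,-0.0005],"angular":[0,0,0]},
    {"gripper":0,"offset":[0,0,-0.0005],"angular":[0,0,0]},
    {"gripper":0,"offset":[0,0,-0.0005],"angular":[0,0,0]},
    {"gripper":0,"offset":[0,0,-0.0005],"angular":[0,0,0]},
    {"gripper":0,"offset":[0,0,-0.0005],"angular":[0,0,0]}
  ]
}}

```text
t: 31.55
eef_pos: [0.5283, -0.028, 0.1804]
tool_rot: [0.0, 0.766, 0.643, -0.0]
contact_force: [-0.7, -0.6, 0.7]
gripper_width: 1.005
grasp_force: 0.0
```

Emit:
{"op": "drive_tool", "data": {
  "deltas": [
    {"gripper":0,"offset":[0,0,-0.025],"angular":[0,0,0]},
    {"gripper":0,"offset":[0,0,-0.06],"angular":[0,0,0]},
    {"gripper":0,"offset":[0,0,-0.1],"angular":[0,0,0]},
    {"gripper":0,"offset":[0,0,-0.13],"angular":[0,0,0]},
    {"gripper":0,"offset":[0,0,-0.13],"angular":[0,0,0]}
  ]
}}

```text
t: 32.05
eef_pos: [0.5302, -0.0286, 0.3141]
tool_rot: [0.002, 0.766, 0.643, 0.003]
contact_force: [0.6, 0.9, -0.0]
gripper_width: 0.996
grasp_force: 0.0
```

Run:
```python
from h import *
import pickle
s=bot.get_obs();print(s['t'],s['eef_pos'].round(3),s['gripper_width'],s['contact_force'].round(1))
im,m=snap('side');k=orange(im,(2,190,100),(325,130,35,80));yy,xx=np.nonzero(k)
print([(int(r),(xx[yy==r].min()+xx[yy==r].max())/2,int((yy==r).sum())) for r in np.unique(yy)[::4]])
a=pickle.load(open('D.pkl','rb'))['side'][0]
for n,(x,y,w,h) in dict(box=(215,172,68,52),key=(375,260,62,30),bolt=(393,198,55,25),cam=(172,275,55,35)).items(): print(n,np.abs(a[y:y+h,x:x+w].astype(int)-im[y:y+h,x:x+w]).mean().round(1))
```

```text
32.05 [ 0.53  -0.029  0.314] 0.9959757000823893 [ 0.6  0.9 -0. ]
[(158, np.float64(328.0), 1), (178, np.float64(343.0), 2), (182, np.float64(343.0), 11), (186, np.float64(343.0), 11), (190, np.float64(343.0), 11), (194, np.float64(342.5), 10), (198, np.float64(342.5), 10), (202, np.float64(342.5), 8)]
box 4.9
key 8.3
bolt 4.8
cam 4.6
```

```bash
python3 -c "
from station import bot
print(bot.hand_in())"
```

```text
the job is handed in; nothing more can be done
None
```

The job is handed in at about t = 32 s of the 72 allowed: the punch is back in the blue stand, released and upright, after dropping into the hole at slot x ≈ +9 mm, where the force peaked near 14 N and fell to about 8 N as the spring snapped; side-camera patches over the box, key, bolt and cam looked nearly unchanged, and the hand-in returned no verdict.

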